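Build up a keyed V-block support

ROBOT

A 6-joint arm with a two-finger parallel gripper is mounted at the origin on a cart in front of the work surface, level with it; the furniture and walls round the work are solid. World frame = base frame: x ahead of the robot, y to its left, z up, the work surface at z = 0. Lengths are in m, angles in rad, forces in N, time in s.
With the tool pointing down it reaches from about 0.4 to 0.925 m from the base axis. Payload 3.4 kg.
Tool frame: the origin (TCP) lies on the front face of the gripper's body, between the roots of the fingers; the fingertips stand 73 mm ahead of it and the grasp point (between the pads) lies 54 mm ahead of it; z points along the fingers, x is the direction in which the jaws open and shut, and the axes are right-handed (so a half turn about z gives the same grasp; the last joint's range is limited). The gripper opens to 85 mm and grips with 20 to 120 N. Pads are 22 mm wide; open, the fingers measure 114 mm over their backs; the gripper's body (76 mm by 85 mm) begins 54 mm behind the grasp point. The pads swing forward as they close: fully open they stand 13 mm farther back than shut.
Start: joints at [1.079, 0.307, 1.506, -0, 1.328, -0.073], TCP at [0.233, 0.526, 0.304] pointing down, gripper open.
Joint ranges: [-3.12, 3.12], [-1.05, 2.28], [0.14, 2.33], [-1.42, 4.57], [0.1, 2.73], [-2.68, 2.68]. Speed limits (rad/s): [2.57, 2.57, 3.14, 3.14, 3.14, 3.14].

INTERFACE

Orientations are given as a 3x3 rotation matrix whose columns are the frame's x, y, z axes.
In Python, from workcell import bot gives the robot as it stands. The module is installed in compiled form; this text tells all that it offers.
- The arm moves only by the tool servo_tool, never from a script. Its argument "series" is a list of rows, each a list of 6 numbers: the shift along the tool's x, y, z in units of 40 mm (1.0 is 40 mm), then the turn, a rotation vector about the tool's x, y, z in units of 5 degrees (1.0 is 5 degrees). In form: [[x, y, z, rx, ry, rz], ...]. A call has 1 to 12 rows; each row shifts and turns the commanded pose from where the row before left it, along the tool's axes as they then stand; what a row does not reach is not made up. A row lasts 1/12 s, in which the tool goes at most 41.7 mm and 7.16 degrees, less where a joint would pass 70% of its speed; a pose out of reach is approached as far as the arm can. A call is refused whole if a number of a shift passes 1 or a number of a turn 1, either way. A call with a gripper value outside its range is refused whole. "jaw" is the closure, from -1 (fully open) to 1 (shut), set as the call begins (left out, the last holds). The fingers move at their own pace and stop on an object; "force" is the grip in N (left out, the last holds). Time passes only in rows, so rows that do not move let the fingers close. It gives the time, the measured TCP pose, the force and the opening at its end, in the units of the state.
- bot.observe(): the state, without advancing time (a new reading comes with each control period).
- bot.read_camera(name): name is "scene" or "top" or "wrist"; returns the picture (400x640x3 uint8, red, green, blue); there is no depth.
- bot.camera_model(name): a dict with "fx", "fy", "cx", "cy" (pixels), "k1" (the pictures are not rectified: a ray, as slopes to the right and down, at radius r is drawn at 1 + k1 r^2 times it, then the intrinsics apply), "world_from_camera" (4x4, takes a point from camera to world coordinates); the wrist camera has in their place "mount" (4x4, takes a point from camera to tool coordinates, whose origin is the TCP and whose axes are the tool frame's). Camera axes: x right, y down, z forward; pixel columns grow to the right and rows downward; lengths in m; the calibration is good to about 2 mm. A picture is of the moment at which its call begins: read the wrist's pose just before it. camera_model takes no time and is no camera call.
- bot.job_done(): hands the job in, once; it reports no verdict.
The state is a dict: "t": time; "q": joint angles; "dq": joint speeds; "joint_torque": joint torques, N m; "tcp_pos": TCP position; "tcp_rot": TCP orientation; "ft_force": force on the tool from outside, world axes, zero at the start; "wrist_torque": the same for the moment, N m; "opening": opening from 0.0 (shut) to 1.0 (fully open).
Only numpy, scipy, OpenCV 4.12 (cv2) and the standard library are available. Lean on these libraries where they do the work, as an engineer would, in place of code of your own. Each camera call takes 0.05 s, during which the arm holds its last target. There are 200 camera calls.

TASK

Build up the bar support on the grey fixture base: take the blue riser block from the sloped yellow stand and set it on the base, then take the steel V-block and set it on top of the riser. Each block must sit fully down, with its wide lug in the wide notch below and its narrow lug in the narrow notch. Let go of both, and leave the oil can, the ink bottle and the screw tin standing where they are.

Things in the scene. Friction and masses are not known exactly. Their poses are not given: they have to be found in the camera images.
- base: Fixture base of grey painted metal, fixed to the bench: a flange 130 x 74 x 14 mm with four bolts (heads up to 20 mm high), and on it a pedestal 110 (x) x 46 (y) whose flat top is 50 mm above the bench. Origin at the centre of its underside on the bench, z up. -x end nearest the robot.
- base_top (a point): Centre of the pedestal's top. Two notches in the top, 12 deep, 18 long, open at the ends, centred in y: a wide one (30 wide) at the -x end and a narrow one (18 wide) at the +x end; 2 mm play each side of a lug. The riser fully seated has its origin at this point and its axes parallel to the base's.
- riser: Blue riser block: body 110 long (own x) x 46 wide (own y) x 40 high (own z), 0.3 to 0.6 kg; origin at the centre of the flat underside. Two lugs hang 10 mm below it, at the ends (see its wide lug). Plain parallel side faces at +y and -y to grip. Starts in either bay of the sloped stand, tilted 30 degrees with it: lower end (-x, wide lug) to the left, top facing up and left.
- riser_top (a point): Centre of the riser's top, 40 mm above its origin. The top has the same two notches as the base (wide at -x, narrow at +x). The V-block fully seated has its origin at this point and its axes parallel to the riser's.
- riser_wide_lug (a point): Middle of the tip of the riser's wide lug (26 wide), at its -x end; 47 mm in -x and 10 mm below the block's origin. A narrow lug (14 wide) is at the +x end alike. Each lug is 10 deep and 16 long, flush with the end face, centred in y; its lower 5 mm tapers in by 3 mm all round.
- v_block: Bare steel V-block (V groove along the top, 28 wide, 14 deep): body 110 long (own x) x 46 wide (own y) x 40 high (own z), 0.3 to 0.6 kg; origin at the centre of the flat underside. Two lugs hang 10 mm below it, at the ends (see its wide lug). Plain parallel side faces at +y and -y to grip. Starts in either bay of the sloped stand, tilted 30 degrees with it: lower end (-x, wide lug) to the left, top facing up and left.
- v_block_wide_lug (a point): Middle of the tip of the V-block's wide lug (26 wide), at its -x end; 47 mm in -x and 10 mm below the block's origin. A narrow lug (14 wide) is at the +x end alike. Each lug is 10 deep and 16 long, flush with the end face, centred in y; its lower 5 mm tapers in by 3 mm all round.
- stand: Sloped yellow sheet-metal stand (fixed), footprint 130 x 200 mm, about 107 mm high at the back; origin at the centre of its underside, z up. Its plate rises 30 degrees towards its +x (to the right, away from the base; its low side faces left). Two bays at y = +58 and -58 mm, one block in each.
- stand_slope (a point): Point midway between the two bays, level with the tops of their raised black pads (64 long up the slope, 36 wide, 14 high), 85 mm above the bench. Each block lies with its underside on a pad, the upper lug hooked over the pad's upper end. Lift it 12 mm or more, square to the slope or straight up, to free it.
- oil_can: Bystander: red oil can with a tall thin spout, 68 mm across, 165 high; stands loose on the bench, origin at the centre of its underside. Leave it alone.
- ink_bottle: Bystander: small dark blue bottle with a black cap, 33 mm across, 68 high; stands loose on the bench, origin at the centre of its underside. Leave it alone.
- screw_tin: Bystander: open round grey tin, 76 mm across, 50 high; stands loose on the bench, origin at the centre of its underside. Leave it alone.
There are look-alikes about, which are no part of the job. Several things have the shape of the riser; the one meant has the colours described above. What is shaped like the v_block but black is not meant.

How it is judged:
On the way, in this order (a step that is already met when the one before it is completed fails the run):
1. the riser sits fully down on the base, its lugs in the notches, released, with the V-block not yet on it (z of riser in the frame of base between 0.047 and 0.053 m and x of riser in the frame of base between -0.0045 and 0.0045 m and y of riser in the frame of base between -0.0045 and 0.0045 m and angle between the z axis of riser and the z axis of base, either way round below 0.05 rad and angle between the x axis of riser and the x axis of base, either way round below 0.08 rad and contact force between the fingers and riser below 0.1 N and distance between v_block and riser above 0.07 m), for 0.2 s.
2. the V-block sits fully down on the riser, its lugs in the notches (z of v_block in the frame of riser between 0.037 and 0.043 m and x of v_block in the frame of riser between -0.0045 and 0.0045 m and y of v_block in the frame of riser between -0.0045 and 0.0045 m and angle between the z axis of v_block and the z axis of riser, either way round below 0.05 rad and angle between the x axis of v_block and the x axis of riser, either way round below 0.08 rad), for 0.2 s.
At the end, for the whole second after the job is handed in: The riser is seated on the base (its origin 50 mm above the base's, within 3 mm in height and 4.5 mm in x and y, level within 0.05 rad and in line within 0.08 rad) and the V-block is seated on the riser (origin 40 mm above the riser's, same tolerances); both at rest and released (all of step 2 and z of riser in the frame of base between 0.047 and 0.053 m and x of riser in the frame of base between -0.0045 and 0.0045 m and y of riser in the frame of base between -0.0045 and 0.0045 m and angle between the z axis of riser and the z axis of base, either way round below 0.05 rad and angle between the x axis of riser and the x axis of base, either way round below 0.08 rad and linear speed of each of riser, v_block below 0.02 m/s); the robot touches nothing.
It fails at once if the oil can is pushed more than 30 mm or knocked over (distance of oil_can from where it was at the start of the episode above 0.03 m or angle between oil_can's own z axis and vertical above 0.5 rad).
It fails at once if the ink bottle is pushed more than 30 mm or knocked over (distance of ink_bottle from where it was at the start of the episode above 0.03 m or angle between ink_bottle's own z axis and vertical above 0.5 rad).
It fails at once if the screw tin is pushed more than 30 mm or knocked over (distance of screw_tin from where it was at the start of the episode above 0.03 m or angle between screw_tin's own z axis and vertical above 0.5 rad).
It also fails if it takes over 61 s, if anything falls off the work surface, if the arm or the gripper's body presses on something with over 40 N, if the wrist force passes 120 N, or if a joint passes its speed limit or range.

## Working session

There is one attempt and no reset: what is moved stays moved. The work goes in short steps, Python scripts to look and compute and a tool call to move; the robot and the scene stay as the last step left them, time stands still between calls to the robot, and variables do not carry over. Pictures are saved under pics/ and viewed, about 8 in all and at most 12, crops included, and the job is handed in when it is done.

Besides the shell and the picture viewer there is one more tool, called after "Call:" as a command line: name --pt "numbers of a row" for each row, then --argument value for the rest. servo_tool: Moves the arm, as the interface text tells. Its arguments: {"type":"object","properties":{"series":{"type":"array"},"jaw":{"type":"number"},"force":{"type":"number"}},"required":["series"]}

```bash
mkdir -p pics; cat > h.py <<'E'
import numpy as np,cv2
from workcell import bot
def save(n,img,s=1): cv2.imwrite(f'pics/{n}.png',cv2.resize(img,None,fx=s,fy=s,interpolation=cv2.INTER_CUBIC)[:,:,::-1])
def pose():
    o=bot.observe();T=np.eye(4);T[:3,:3]=o['tcp_rot'];T[:3,3]=o['tcp_pos'];return T
def cam(n,T=None):
    m=bot.camera_model(n)
    W=np.array(m['world_from_camera']) if n!='wrist' else T@np.array(m['mount'])
    return m,W
def rays(n,px,T=None):
    m,W=cam(n,T);px=np.atleast_2d(px).astype(float)
    d=np.stack([(px[:,0]-m['cx'])/m['fx'],(px[:,1]-m['cy'])/m['fy']],1);u=d.copy()
    for _ in range(20): u=d/(1+m['k1']*(u**2).sum(1,keepdims=True))
    v=np.c_[u,np.ones(len(u))]@W[:3,:3].T
    return W[:3,3],v
def onz(n,px,z,T=None):
    o,v=rays(n,px,T);return o+v*((z-o[2])/v[:,2])[:,None]
def proj(n,P,T=None):
    m,W=cam(n,T);c=(np.atleast_2d(P)-W[:3,3])@W[:3,:3];u=c[:,:2]/c[:,2:]
    u=u*(1+m['k1']*(u**2).sum(1,keepdims=True));return u*[m['fx'],m['fy']]+[m['cx'],m['cy']]
E
python3 - <<'E'
from h import *
a=bot.read_camera('scene');b=bot.read_camera('top')
np.save('a.npy',a);np.save('b.npy',b)
save('scene',a,1.25);save('top',b,1.25)
for n in('scene','top','wrist'):
    m=bot.camera_model(n);print({k:np.round(v,3) for k,v in m.items()})
print(bot.observe())
E
```

```text
{'fx': np.float64(423.079), 'fy': np.float64(423.079), 'cx': np.float64(325.24), 'cy': np.float64(201.429), 'k1': np.float64(0.038), 'world_from_camera': array([[ 0.885, -0.204,  0.419, -0.061],
       [-0.466, -0.406,  0.786, -1.462],
       [ 0.009, -0.891, -0.454,  0.815],
       [ 0.   ,  0.   ,  0.   ,  1.   ]])}
{'fx': np.float64(483.629), 'fy': np.float64(483.629), 'cx': np.float64(319.442), 'cy': np.float64(202.092), 'k1': np.float64(0.014), 'world_from_camera': array([[ 0.025, -0.991,  0.133,  0.379],
       [-1.   , -0.024,  0.01 , -0.202],
       [-0.007, -0.133, -0.991,  1.728],
       [ 0.   ,  0.   ,  0.   ,  1.   ]])}
{'fx': np.float64(294.608), 'fy': np.float64(294.608), 'cx': np.float64(317.929), 'cy': np.float64(201.131), 'k1': np.float64(-0.013), 'mount': array([[ 1.   ,  0.   ,  0.001,  0.   ],
       [-0.   ,  0.952,  0.306, -0.078],
       [-0.   , -0.306,  0.952, -0.069],
       [ 0.   ,  0.   ,  0.   ,  1.   ]])}
{'t': 0.1, 'q': array([ 1.07949655e+00,  3.07519335e-01,  1.50755707e+00,  3.81536633e-05,
        1.32843576e+00, -7.35032722e-02]), 'dq': array([ 5.79177734e-04, -1.18199305e-03, -3.92033388e-03, -5.33669280e-04,
        6.38551277e-04, -2.48537800e-05]), 'joint_torque': array([ 9.16568097e-04, -4.58531463e+01, -2.52607316e+01, -2.73201777e-04,
        5.57033301e-03, -3.95647078e-06]), 'tcp_pos': array([0.23307903, 0.52508717, 0.30305553]), 'tcp_rot': array([[ 4.05754982e-01,  9.13981408e-01, -9.38226964e-04],
       [ 9.13979890e-01, -4.05756028e-01, -1.67499284e-03],
       [-1.91160356e-03, -1.77883888e-04, -9.99998157e-01]]), 'ft_force': array([ 1.31386715, -0.50029962,  0.52745581]), 'wrist_torque': array([0.02739495, 0.02577302, 0.04549746]), 'opening': 0.9966370634201253}
```

View pics/scene.png

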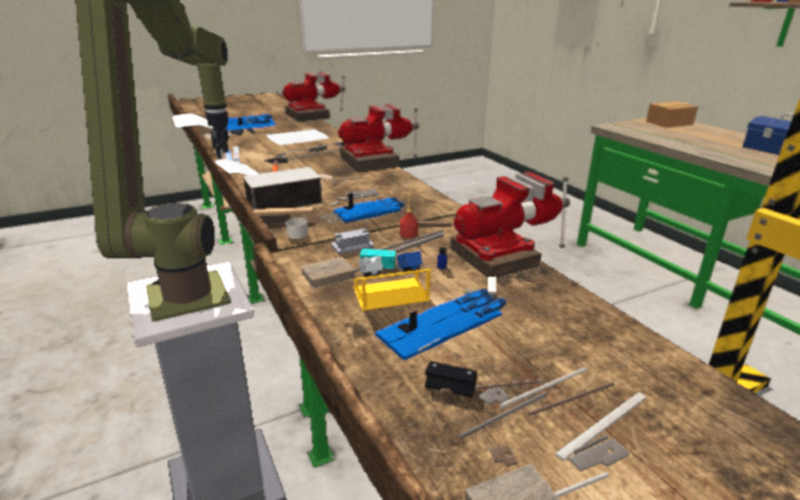

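View pics/top.png

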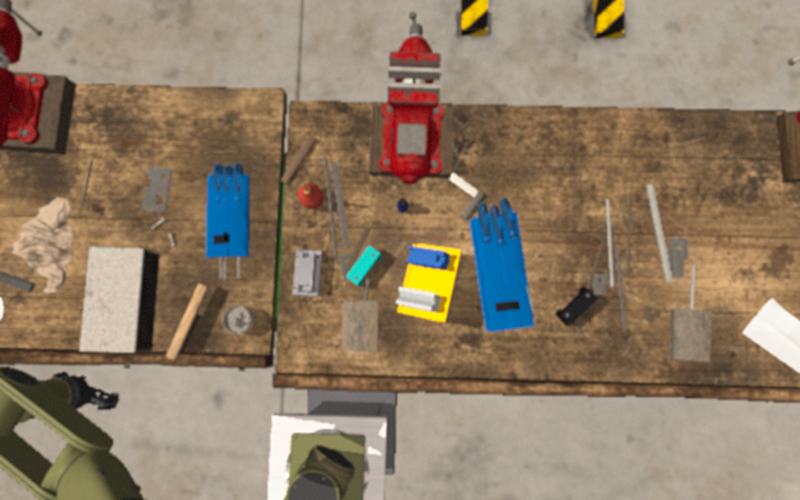

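Scene: the blue block and the steel V-block lie in the yellow stand (top view at 428,258 and 417,298). The grey base is at (307,272), the teal look-alike at (362,265) and the black V look-alike at (577,305). I'll confirm with one enlarged crop.

```bash
python3 - <<'E'
from h import *
b=np.load('b.npy');save('crop',b[150:270,222:382],5)
hsv=cv2.cvtColor(b,cv2.COLOR_RGB2HSV)
m=cv2.inRange(hsv,(20,150,120),(35,255,255));m[:,:290]=0
c=max(cv2.findContours(m,0,2)[0],key=cv2.contourArea);r=cv2.minAreaRect(c);print('stand',r,cv2.boxPoints(r).tolist())
for n,p,z in(('base',(245.5,218),.05),('riser',(342.5,206),.1),('vb',(334,239),.1),('oil',(248,156),0.05),('ink',(322,164),.05),('tin',(190,256),.05)):print(n,onz('top',p,z).round(3))
E
```

```text
stand ((342.8425598144531, 224.62574768066406), (40.11894607543945, 60.63467788696289), 12.72435474395752) [[316.5979919433594, 249.7801971435547], [329.9534606933594, 190.63465881347656], [369.0871276855469, 199.47129821777344], [355.7316589355469, 258.6168212890625]]
base [[0.542 0.071 0.05 ]]
riser [[ 0.586 -0.264  0.1  ]]
vb [[ 0.473 -0.238  0.1  ]]
oil [[0.763 0.072 0.05 ]]
ink [[ 0.74  -0.191  0.05 ]]
tin [[0.405 0.256 0.05 ]]
```

View pics/crop.png

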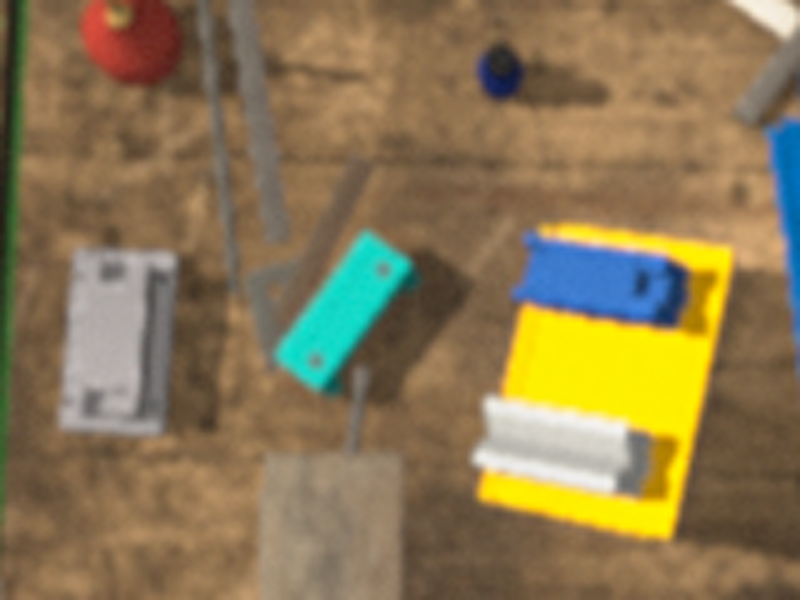

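Confirmed: the blue block with two notches in its top (crop 605,280) is in the rear bay and the bare-steel V-block (560,445) is in the front bay. Teal (345,310) and black are decoys. Next I look at the base from the wrist camera.

```bash
cat >> h.py <<'E'
from scipy.spatial.transform import Rotation as R
def frame(x,z):
    x=np.array(x,float);z=np.array(z,float);z/=np.linalg.norm(z);x-=z*(x@z);x/=np.linalg.norm(x);return np.c_[x,np.cross(z,x),z]
def down(yaw): return frame([np.cos(yaw),np.sin(yaw),0],[0,0,-1])
def plan(wps,T=None):
    """wps: (pos,rot,nrows); straight-line rows, rounded, errors not accumulated"""
    T=pose() if T is None else T;rows=[]
    for p,Q,n in wps:
        p0=T[:3,3].copy();Q0=T[:3,:3].copy();w=R.from_matrix(Q0.T@Q).as_rotvec()
        for i in range(1,n+1):
            pi=p0+(np.array(p)-p0)*i/n;Qi=Q0@R.from_rotvec(w*i/n).as_matrix()
            s=np.round(T[:3,:3].T@(pi-T[:3,3])/.04,2);r=np.round(R.from_matrix(T[:3,:3].T@Qi).as_rotvec()/np.radians(5),2)
            if max(abs(s).max(),abs(r).max())>1: print('TOO BIG')
            T[:3,3]+=T[:3,:3]@s*.04;T[:3,:3]=T[:3,:3]@R.from_rotvec(r*np.radians(5)).as_matrix();rows.append((s+0.).tolist()+(r+0.).tolist())
    for i in range(0,len(rows),12):print('['+','.join('['+','.join('%g'%v for v in r)+']' for r in rows[i:i+12])+']')
    return T
E
python3 -c "
from h import *
plan([([.53,.071,.27],down(np.radians(86)),20)])"
```

```text
[[-0.37,0.57,0.04,0,0,-0.2],[-0.38,0.56,0.04,0,0,-0.2],[-0.38,0.56,0.05,0,0,-0.2],[-0.4,0.55,0.04,0,0,-0.2],[-0.41,0.54,0.04,0,0.01,-0.2],[-0.41,0.54,0.04,0,0,-0.2],[-0.43,0.52,0.04,0,0,-0.2],[-0.44,0.52,0.04,0,0,-0.2],[-0.44,0.52,0.05,0,0,-0.19],[-0.45,0.5,0.04,0,0,-0.2],[-0.46,0.5,0.04,0,0,-0.2],[-0.47,0.49,0.04,0,0,-0.2]]
[[-0.48,0.48,0.04,0,0,-0.2],[-0.49,0.47,0.04,0,0,-0.2],[-0.49,0.47,0.05,0,0.01,-0.2],[-0.5,0.45,0.04,0,0,-0.2],[-0.51,0.45,0.04,0,0,-0.2],[-0.52,0.44,0.04,-0.01,0,-0.2],[-0.53,0.42,0.04,0,0,-0.2],[-0.53,0.42,0.04,0,0,-0.2]]
```

Call:
servo_tool --pt "-0.37 0.57 0.04 0 0 -0.2" --pt "-0.38 0.56 0.04 0 0 -0.2" --pt "-0.38 0.56 0.05 0 0 -0.2" --pt "-0.4 0.55 0.04 0 0 -0.2" --pt "-0.41 0.54 0.04 0 0.01 -0.2" --pt "-0.41 0.54 0.04 0 0 -0.2" --pt "-0.43 0.52 0.04 0 0 -0.2" --pt "-0.44 0.52 0.04 0 0 -0.2" --pt "-0.44 0.52 0.05 0 0 -0.19" --pt "-0.45 0.5 0.04 0 0 -0.2" --pt "-0.46 0.5 0.04 0 0 -0.2" --pt "-0.47 0.49 0.04 0 0 -0.2" --jaw -1

```text
t: 1.1
tcp_pos: [0.4118, 0.2519, 0.2834]
tcp_rot: [[0.207, 0.978, -0.0], [0.978, -0.207, 0.0], [0.0, -0.0, -1.0]]
ft_force: [1.3, 0.1, -0.0]
opening: 1.001
```

Call:
servo_tool --pt "-0.48 0.48 0.04 0 0 -0.2" --pt "-0.49 0.47 0.04 0 0 -0.2" --pt "-0.49 0.47 0.05 0 0.01 -0.2" --pt "-0.5 0.45 0.04 0 0 -0.2" --pt "-0.51 0.45 0.04 0 0 -0.2" --pt "-0.52 0.44 0.04 -0.01 0 -0.2" --pt "-0.53 0.42 0.04 0 0 -0.2" --pt "-0.53 0.42 0.04 0 0 -0.2" --pt "0 0 0 0 0 0" --pt "0 0 0 0 0 0"

```text
t: 1.93
tcp_pos: [0.5305, 0.0704, 0.2698]
tcp_rot: [[0.072, 0.997, 0.0], [0.997, -0.072, 0.002], [0.002, -0.0, -1.0]]
ft_force: [-0.7, 0.9, -0.4]
opening: 1.005
```

```bash
python3 - <<'E'
from h import *
T=pose();im=bot.read_camera('wrist');np.save('wb.npy',im);np.save('wbT.npy',T)
print(T.round(3));save('wbase',im[60:360,140:500],2.2)
E
```

```text
[[ 0.072  0.997  0.     0.531]
 [ 0.997 -0.072  0.002  0.07 ]
 [ 0.002 -0.    -1.     0.27 ]
 [ 0.     0.     0.     1.   ]]
```

View pics/wbase.png

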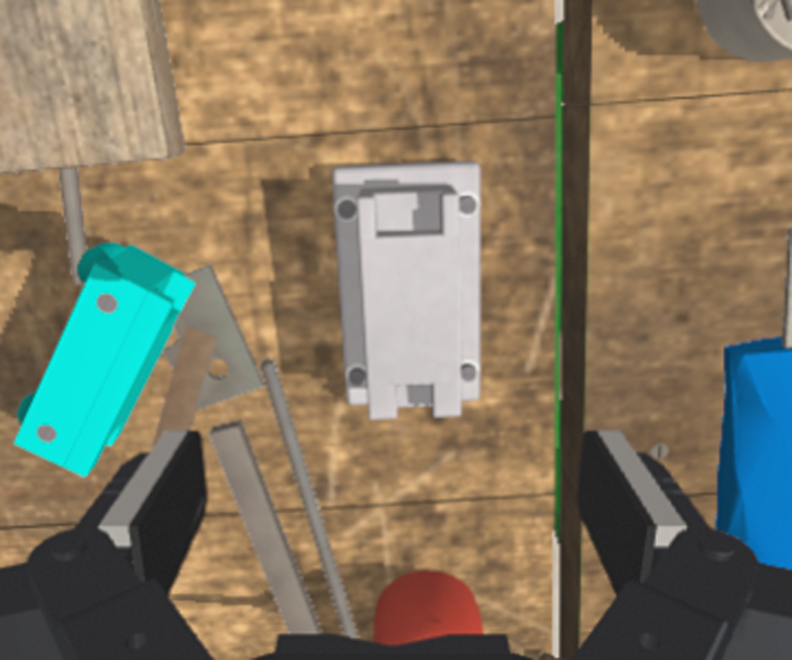

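Wrist view: pedestal top corners at about (359,194), (456,191), (370,418), (461,414). The wide notch, 377–443, is at the near end and the narrow one, 397–433, at the far end. I compute from those.

```bash
python3 - <<'E'
from h import *
T=np.load('wbT.npy');im=np.load('wb.npy')
f=lambda p:np.array(p)/2.2+[140,60]-.25
P=onz('wrist',f([(359,194),(456,191),(370,418),(461,414)]),.05,T);print(P.round(4))
N=onz('wrist',f([(377,236),(443,233),(397,384),(433,384)]),.05,T);print('notch',N.round(4))
F=onz('wrist',f([(334,170),(479,163),(350,405),(480,399)]),.014,T);print('flange',F.round(4))
for n,A in(('ped',P),('notch',N),('fl',F)):
    a=A[:2].mean(0);b=A[2:].mean(0);print(n,A.mean(0).round(4),'len',np.linalg.norm(b-a).round(4),'yaw',np.degrees(np.arctan2(*(b-a)[1::-1])).round(2),'w',np.linalg.norm(A[0]-A[1]).round(4),np.linalg.norm(A[2]-A[3]).round(4))
# edge refinement: horizontal gradient along rows
g=cv2.cvtColor(im,cv2.COLOR_RGB2GRAY).astype(int)
for y in range(172,230,8): print(y,g[y,296:316],'|',g[y,340:362])
# colour scan of stand from top camera for next view
E
```

```text
[[0.4902 0.0596 0.05  ]
 [0.492  0.1024 0.05  ]
 [0.6    0.0553 0.05  ]
 [0.6011 0.1003 0.05  ]]
notch [[0.5095 0.066  0.05  ]
 [0.5103 0.0958 0.05  ]
 [0.5827 0.0699 0.05  ]
 [0.584  0.0874 0.05  ]]
flange [[0.4823 0.0462 0.014 ]
 [0.484  0.1175 0.014 ]
 [0.6096 0.0424 0.014 ]
 [0.6113 0.1141 0.014 ]]
ped [0.5458 0.0794 0.05  ] len 0.1095 yaw -1.65 w 0.0429 0.0449
notch [0.5466 0.0798 0.05  ] len 0.0735 yaw -1.75 w 0.0298 0.0175
fl [0.5468 0.08   0.014 ] len 0.1274 yaw -1.63 w 0.0713 0.0717
172 [141 141 141 140 140 138 132 144 187 208 208 209 209 208 208 209 208 209
 208 208] | [209 209 209 209 208 207 207 208 205 207 208 209 208 209 209 210 213 194
 146 119 125 133]
180 [139 139 139 139 138 138 136 130 175 205 207 207 207 208 208 209 209 210
 210 209] | [209 209 209 209 209 209 208 208 208 207 206 205 206 206 206 206 208 191
 162 150 148 144]
188 [138 139 139 138 137 137 137 133 153 191 207 207 208 209 209 208 208 206
 207 207] | [207 206 208 208 208 209 210 209 212 212 208 207 208 207 207 207 208 188
 141 107 104 107]
196 [136 140 140 140 141 141 141 140 134 175 202 203 204 205 204 204 204 204
 206 207] | [206 206 206 206 206 206 207 207 212 209 206 210 210 209 207 208 208 186
 139 104 101 104]
204 [133 139 140 139 140 140 140 138 132 155 190 204 204 204 203 204 204 204
 204 203] | [204 203 203 204 204 203 204 206 208 206 205 207 207 208 209 211 213 190
 140 102  96  97]
212 [125 136 140 140 139 138 140 139 135 134 175 200 199 199 199 199 199 200
 200 201] | [202 201 202 202 202 204 203 205 211 209 205 207 207 207 208 209 211 190
 147 118 113 109]
220 [114 132 138 141 141 141 141 140 138 132 160 191 198 199 199 199 200 201
 202 202] | [204 204 204 204 205 205 204 205 210 205 205 209 209 209 208 208 210 190
 148 124 119 119]
228 [109 147 159 126  92  83  83  82  95 121 139 178 199 197 197 196 196 196
 197 197] | [202 203 204 203 203 201 200 201 200 162 131 137 140 140 140 143 191 205
 160 121 124 129]
```

Base centre (0.5466, 0.0798), yaw −1.7°, and the pedestal, notches and flange all agree. Now I view the stand square to its slope.

```bash
python3 - <<'E'
from h import *
u=np.array([-.193*.866,-.981*.866,.5]);by=np.array([.981,-.193,0]);bz=np.cross(u,by)
print(bz)
Q=frame(by,-bz);p=np.array([.53,-.25,.095])+.26*bz;print(p)
plan([(p,Q,24)])
E
```

```text
[0.0965     0.4905     0.86566226]
[ 0.55509    -0.12247     0.32007219]
[[-0.2,0.04,-0.05,-0.19,-0.21,0.79],[-0.2,0.06,-0.05,-0.19,-0.21,0.79],[-0.19,0.06,-0.04,-0.18,-0.22,0.78],[-0.19,0.09,-0.04,-0.19,-0.21,0.79],[-0.18,0.09,-0.04,-0.19,-0.21,0.79],[-0.18,0.11,-0.03,-0.19,-0.21,0.79],[-0.17,0.13,-0.02,-0.18,-0.21,0.79],[-0.16,0.13,-0.02,-0.19,-0.21,0.79],[-0.15,0.14,-0.01,-0.19,-0.22,0.78],[-0.14,0.16,-0.01,-0.19,-0.21,0.79],[-0.13,0.16,0,-0.18,-0.21,0.79],[-0.12,0.18,0,-0.19,-0.21,0.79]]
[[-0.11,0.18,0.01,-0.19,-0.21,0.79],[-0.1,0.19,0.01,-0.19,-0.21,0.78],[-0.08,0.19,0.01,-0.19,-0.22,0.79],[-0.06,0.2,0.02,-0.18,-0.21,0.79],[-0.06,0.2,0.03,-0.19,-0.21,0.79],[-0.04,0.2,0.03,-0.19,-0.21,0.79],[-0.02,0.21,0.03,-0.19,-0.21,0.78],[-0.01,0.2,0.04,-0.18,-0.22,0.79],[0.01,0.21,0.04,-0.19,-0.21,0.79],[0.02,0.21,0.04,-0.19,-0.21,0.79],[0.03,0.2,0.05,-0.19,-0.21,0.79],[0.05,0.19,0.05,-0.18,-0.21,0.79]]
```

Call:
servo_tool --pt "-0.2 0.04 -0.05 -0.19 -0.21 0.79" --pt "-0.2 0.06 -0.05 -0.19 -0.21 0.79" --pt "-0.19 0.06 -0.04 -0.18 -0.22 0.78" --pt "-0.19 0.09 -0.04 -0.19 -0.21 0.79" --pt "-0.18 0.09 -0.04 -0.19 -0.21 0.79" --pt "-0.18 0.11 -0.03 -0.19 -0.21 0.79" --pt "-0.17 0.13 -0.02 -0.18 -0.21 0.79" --pt "-0.16 0.13 -0.02 -0.19 -0.21 0.79" --pt "-0.15 0.14 -0.01 -0.19 -0.22 0.78" --pt "-0.14 0.16 -0.01 -0.19 -0.21 0.79" --pt "-0.13 0.16 0 -0.18 -0.21 0.79" --pt "-0.12 0.18 0 -0.19 -0.21 0.79"

```text
t: 2.98
tcp_pos: [0.5421, -0.0242, 0.2955]
tcp_rot: [[0.789, 0.61, 0.068], [0.603, -0.749, -0.274], [-0.116, 0.258, -0.959]]
ft_force: [-0.0, 0.5, -0.6]
opening: 0.995
```

Call:
servo_tool --pt "-0.11 0.18 0.01 -0.19 -0.21 0.79" --pt "-0.1 0.19 0.01 -0.19 -0.21 0.78" --pt "-0.08 0.19 0.01 -0.19 -0.22 0.79" --pt "-0.06 0.2 0.02 -0.18 -0.21 0.79" --pt "-0.06 0.2 0.03 -0.19 -0.21 0.79" --pt "-0.04 0.2 0.03 -0.19 -0.21 0.79" --pt "-0.02 0.21 0.03 -0.19 -0.21 0.78" --pt "-0.01 0.2 0.04 -0.18 -0.22 0.79" --pt "0.01 0.21 0.04 -0.19 -0.21 0.79" --pt "0.02 0.21 0.04 -0.19 -0.21 0.79" --pt "0.03 0.2 0.05 -0.19 -0.21 0.79" --pt "0.05 0.19 0.05 -0.18 -0.21 0.79"

```text
t: 3.98
tcp_pos: [0.5549, -0.1207, 0.3206]
tcp_rot: [[0.981, -0.169, -0.095], [-0.193, -0.849, -0.491], [0.002, 0.5, -0.866]]
ft_force: [-0.9, 0.7, 0.6]
opening: 1.0
```

Call:
servo_tool --pt "0 0 0 0 0 0" --pt "0 0 0 0 0 0"

```text
t: 4.15
tcp_pos: [0.5553, -0.1208, 0.3203]
tcp_rot: [[0.982, -0.164, -0.094], [-0.189, -0.851, -0.49], [0.001, 0.499, -0.867]]
ft_force: [0.4, 0.3, -1.1]
opening: 1.004
```

```bash
python3 - <<'E'
from h import *
T=pose();im=bot.read_camera('wrist');np.save('ws.npy',im);np.save('wsT.npy',T)
print(T.round(3));save('wstand',im[40:340,120:520],2)
E
```

```text
[[ 0.982 -0.164 -0.094  0.555]
 [-0.189 -0.851 -0.49  -0.121]
 [ 0.001  0.499 -0.867  0.32 ]
 [ 0.     0.     0.     1.   ]]
```

View pics/wstand.png

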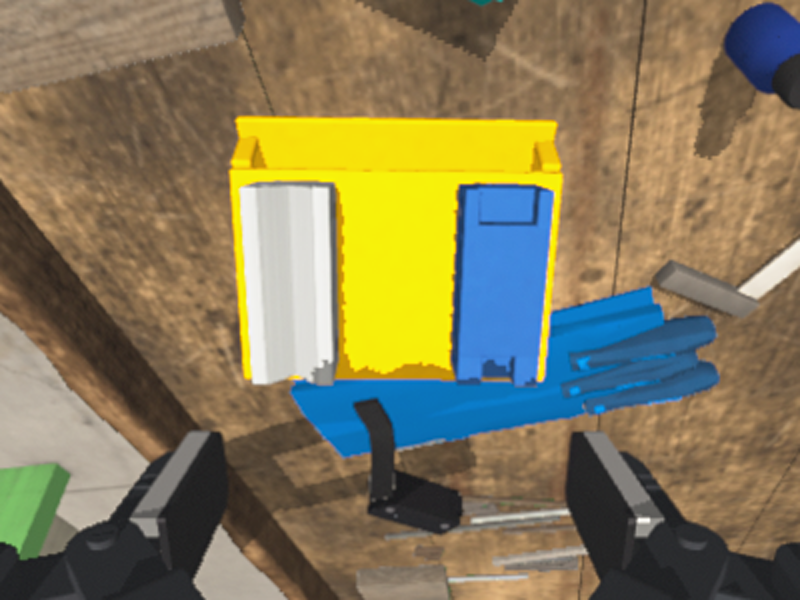

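Wrist view: the V-block is at about (240–333, 184–383) and the blue riser at about (460–553, 186–383), wide notch at the near (low) end of the slope. Next I pick the top-face edges accurately.

```bash
python3 - <<'E'
from h import *
im=np.load('ws.npy').astype(int)
for y in (155,170,185,200,215): print(y,'R-B/B riser L345:358',im[y,345:358,2],'R391:402',im[y,388:402].tolist()[0:1],im[y,388:402,0])
for y in (140,155,170,185,200,215): print(y,'V L',im[y,238:254,2],'V R',im[y,280:294,2])
for x in (356,362,390,): print(x,'top',im[126:140,x,2],'bot',im[224:238,x,2])
for x in (250,280): print(x,'Vtop',im[126:140,x,2],'bot',im[224:238,x,2])
E
```

```text
155 R-B/B riser L345:358 [ 10   9   3  87 101  97 109 186 223 224 223 224 224] R391:402 [[65, 137, 222]] [ 65  64  66  65  64  59  95 232 252 249 245 194 171 169]
170 R-B/B riser L345:358 [  9   4  74 100 100 106 177 220 224 223 223 223 223] R391:402 [[66, 136, 222]] [ 66  65  66  64  61 128 255 250 249 236 202 211 212 205]
185 R-B/B riser L345:358 [  8  16  91  94 100 158 212 224 223 222 222 221 221] R391:402 [[64, 135, 221]] [ 64  65  63  77 185 253 249 247 230 220 218 214 210 205]
200 R-B/B riser L345:358 [  4  81 100 101 123 192 222 222 221 220 220 219 218] R391:402 [[64, 134, 220]] [ 64  60 101 244 251 252 234  71   1   9  10  10  10  10]
215 R-B/B riser L345:358 [ 55  87  94 108 183 221 222 221 220 220 219 219 219] R391:402 [[65, 131, 221]] [ 65 143 254 250 253 205  55   3   9  10  10  10  10  10]
140 V L [  6  14 201 243 239 237 236 235 234 225 207 196 198 201 200 198] V R [237 236 235 228 171 102  95  84  34   7  10  10  10  10]
155 V L [  9   5  25 205 243 240 238 236 235 235 225 203 197 201 203 200] V R [238 236 235 235 200 122  97  94  59   5   9  10  10  10]
170 V L [  5 
[... 472 characters left out ...]
 [239 239 239 237 239 227 162 100  83  41   7  10  10  10]
356 top [ 10  10  10  10   8   1 102 104 153 219 226 225 224 224] bot [224 224 224 225 201 135 128 133 157 187 187 186 186 186]
362 top [ 10  10  10   9   6  29 112 152 214 227 225 224 224 223] bot [126 126 125 126 102  52 128 190 190 188 188 188 187 187]
390 top [ 10  10  10  10  10   9   3  96 116 157 203 207 211 217] bot [  0   0   0   0   0   0 122 187 189 188 187 193 201 201]
250 Vtop [ 10  10   9   6  47 131 144 158 197 199 198 198 198 198] bot [237 237 237 237 237 238 239 223 129  75  71  68  63  66]
280 Vtop [ 10  10  10   7   2 122 121 167 231 239 237 237 237 237] bot [152 144 144 144 145 145 145 138 148 174 187 194 194 193]
```

```bash
cat > st.py <<'E'
from h import *
T=np.load('wsT.npy')
pick=dict(
 riser=dict(L=[(351.7,155),(350.7,170),(349.9,185),(349.4,200),(348.7,215)],R=[(394.3,155),(392.9,170),(391.7,185),(390.3,200),(389,215)],N=[(356,134),(362,133.4),(390,135)],F=[(356,231.5),(390,230.5)]),
 vb=dict(L=[(239.7,140),(240.7,155),(241.6,170),(242.6,185),(243.6,200),(244.6,215)],R=[(283.9,140),(284.2,155),(284.8,170),(285.,185),(285.5,200),(286,215)],N=[(250,133),(280,133)],F=[(250,231.8)]))
def solve(yawd):
    ya=np.radians(yawd);u=np.array([np.cos(ya)*.866025,np.sin(ya)*.866025,.5]);by=np.array([-np.sin(ya),np.cos(ya),0]);bz=np.cross(u,by)
    S=np.array([.53,-.25,.085])
    for _ in range(8):
        out={}
        for n,d in pick.items():
            q={}
            for k,p in d.items():
                o,v=rays('wrist',p,T);t=((S+.04*bz-o)@bz)/(v@bz);q[k]=o+v*t[:,None]
            cy=(np.mean(q['L']@by)+np.mean(q['R']@by))/2;cx=(np.mean(q['N']@u)+np.mean(q['F']@u))/2
            O=u*cx+by*cy+bz*(S@bz)
            sk=[np.degrees(np.polyfit(q[k]@u,q[k]@by,1)[0]).round(2) for k in 'LR']
            out[n]=dict(O=O,w=np.mean(q['R']@by)-np.mean(q['L']@by),l=np.mean(q['F']@u)-np.mean(q['N']@u),skew=sk)
        m=(out['riser']['O']+out['vb']['O'])/2
        # move plane: keep slope point height .085
        S=m+0; S=S+bz*((.085-m[2])/bz[2])
    return u,by,bz,S,out
if __name__=='__main__':
    for y in(-101,-100,-102):
        u,by,bz,S,o=solve(y);print(y,S.round(4));
        for n,d in o.items():print(n,d['O'].round(4),'w %.4f l %.4f'%(d['w'],d['l']),d['skew'])
        e=o['riser']['O']-o['vb']['O'];print('sep',(e@by).round(4),(e@u).round(4))
E
python3 st.py
```

```text
-101 [ 0.5299 -0.253   0.085 ]
riser [ 0.5852 -0.2637  0.085 ] w 0.0438 l 0.1050 [np.float64(-0.73), np.float64(-0.48)]
vb [ 0.4747 -0.2422  0.085 ] w 0.0447 l 0.1070 [np.float64(-0.74), np.float64(-0.31)]
sep 0.1125 -0.0
-100 [ 0.5302 -0.253   0.085 ]
riser [ 0.5855 -0.2634  0.0854] w 0.0437 l 0.1049 [np.float64(-1.59), np.float64(-1.34)]
vb [ 0.475  -0.2426  0.0846] w 0.0448 l 0.1069 [np.float64(-1.61), np.float64(-1.18)]
sep 0.1124 0.0015
-102 [ 0.5296 -0.253   0.085 ]
riser [ 0.5849 -0.264   0.0846] w 0.0439 l 0.1050 [np.float64(0.14), np.float64(0.39)]
vb [ 0.4744 -0.2419  0.0854] w 0.0445 l 0.1071 [np.float64(0.13), np.float64(0.55)]
sep 0.1126 -0.0015
```

```bash
python3 - <<'E'
from st import *
u,by,bz,S,o=solve(-101.6)
print(S.round(4),[ (d['O']).round(4) for d in o.values()])
f=lambda p:np.array(p)/2+[120,40]-.25
for dz in(-.014,-.020,-.026):
    P=f([(231,170),(562,173),(247,380),(545,382)]);oo,v=rays('wrist',P,T);t=((S+dz*bz-oo)@bz)/(v@bz);q=oo+v*t[:,None]
    print(dz,'width',((q[1]-q[0])@by).round(4),((q[3]-q[2])@by).round(4),'len',((q[2]-q[0])@u).round(4),'mid',(q.mean(0)-S)@by)
im=np.load('ws.npy').astype(int)
# depth of camera to top plane
print(((T@np.array(bot.camera_model('wrist')['mount']))[:3,3]-S)@bz, ((T[:3,3]-S)@bz))
E
```

```text
[ 0.5297 -0.253   0.085 ] [array([ 0.585 , -0.2639,  0.0848]), array([ 0.4745, -0.242 ,  0.0852])]
-0.014 width 0.1934 0.1944 len 0.1326 mid 0.0011741874118912676
-0.02 width 0.1967 0.1977 len 0.1348 mid 0.0012363230931913569
-0.026 width 0.2 0.201 len 0.1371 mid 0.0012984587744914351
0.3402854638578092 0.27109058383363543
```

The scale is about 3% small on the slope, so the depth along the oblique ray is unsure. I go to a pre-grasp above the riser and re-look from near.

```bash
python3 - <<'E'
from st import *
u,by,bz,S,o=solve(-101.6)
C=(T@np.array(bot.camera_model('wrist')['mount']))[:3,3]
S2=C+(S-C)*1.02;O=S2+by*.058;print('S2',S2,'riser',O)
plan([(O+.14*bz,frame(by,-bz),9)])
E
```

```text
S2 [ 0.52883977 -0.25763848  0.07988757] riser [ 0.58565514 -0.269301    0.07988757]
[[0.16,0,0.38,0,-0.01,0.01],[0.17,0.01,0.39,0,-0.01,0.02],[0.16,0,0.38,0,-0.01,0.01],[0.17,0,0.39,-0.01,0,0.01],[0.16,0,0.38,0,-0.01,0.02],[0.16,0.01,0.38,0,-0.01,0.01],[0.17,0,0.39,0,-0.01,0.01],[0.17,0,0.38,0,-0.01,0.01],[0.16,0,0.38,0,-0.01,0.02]]
```

Call:
servo_tool --pt "0.16 0 0.38 0 -0.01 0.01" --pt "0.17 0.01 0.39 0 -0.01 0.02" --pt "0.16 0 0.38 0 -0.01 0.01" --pt "0.17 0 0.39 -0.01 0 0.01" --pt "0.16 0 0.38 0 -0.01 0.02" --pt "0.16 0.01 0.38 0 -0.01 0.01" --pt "0.17 0 0.39 0 -0.01 0.01" --pt "0.17 0 0.38 0 -0.01 0.01" --pt "0.16 0 0.38 0 -0.01 0.02" --pt "0 0 0 0 0 0" --pt "0 0 0 0 0 0"

```text
t: 5.12
tcp_pos: [0.5996, -0.2023, 0.2005]
tcp_rot: [[0.979, -0.177, -0.103], [-0.205, -0.848, -0.49], [-0.001, 0.501, -0.866]]
ft_force: [0.1, 0.1, -0.3]
opening: 0.997
```

```bash
python3 - <<'E'
from h import *
T=pose();im=bot.read_camera('wrist');np.save('wn.npy',im);np.save('wnT.npy',T)
print(T.round(3));save('wnear',im[20:340,60:490],1.85)
E
```

```text
[[ 0.979 -0.177 -0.103  0.6  ]
 [-0.205 -0.848 -0.49  -0.202]
 [-0.001  0.501 -0.866  0.2  ]
 [ 0.     0.     0.     1.   ]]
```

View pics/wnear.png

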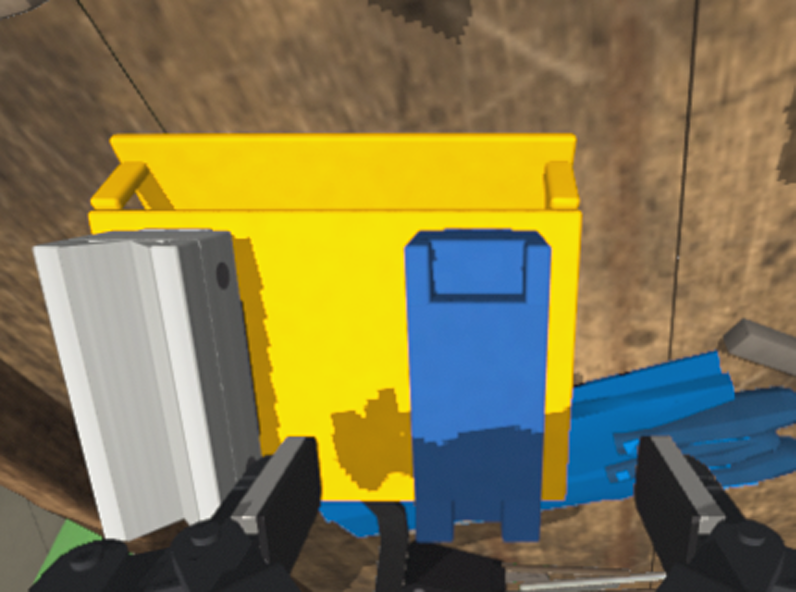

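```bash
cat > pnp.py <<'E'
from h import *
def pnp(px,obj):
    m=bot.camera_model('wrist');o,v=rays('wrist',px,np.eye(4));M=np.array(m['mount']);d=v@M[:3,:3];n=np.ascontiguousarray(d[:,:2]/d[:,2:])
    ok,r,t=cv2.solvePnP(np.array(obj,float),n,np.eye(3),None,flags=cv2.SOLVEPNP_IPPE)
    ok,r,t=cv2.solvePnP(np.array(obj,float),n,np.eye(3),None,r,t,True,cv2.SOLVEPNP_ITERATIVE)
    B=np.eye(4);B[:3,:3]=cv2.Rodrigues(r)[0];B[:3,3]=t[:,0]
    q,_=cv2.projectPoints(np.array(obj,float),r,t,np.eye(3),None)
    print('res px',((q[:,0]-n)*m['fx']).round(1).tolist());return M@B  # tool_from_block
E
python3 - <<'E'
from pnp import *
T=np.load('wnT.npy')
f=lambda p:np.array(p)/1.85+[60,20]-.25
px=f([(406,246),(550,246),(413,541),(541,541),(431,300),(525,300),(453,500),(502,500)])
ob=np.array([(-55,-23),(-55,23),(55,-23),(55,23),(-37,-15),(-37,15),(37,-9),(37,9)])/1000
ob=np.c_[ob,np.full(8,.04)]
B=pnp(px,ob);print('tool_from_block\n',B.round(4));print('world',(T@B).round(4))
print('yaw',np.degrees(np.arctan2((T@B)[1,0],(T@B)[0,0])),'rise',np.degrees(np.arcsin((T@B)[2,0])))
# depth & x by assumption square: origin should be at tool z
im=np.load('wn.npy').astype(int)
for y in(160,180,200,220):print(y,im[y,276:290,2],im[y,350:364,0])
for x in(287,290,352):print(x,im[144:158,x,2],im[305:318,x,2])
E
```

```text
res px [[-0.3, -0.6], [0.4, -0.4], [1.4, 0.4], [-1.2, 0.3], [0.5, 0.3], [-0.6, 0.4], [-0.2, -0.2], [0.0, -0.2]]
tool_from_block
 [[-2.600e-03  1.000e+00  4.700e-03  3.000e-04]
 [ 9.996e-01  2.800e-03 -2.780e-02  2.200e-03]
 [-2.780e-02  4.600e-03 -9.996e-01  1.424e-01]
 [ 0.000e+00  0.000e+00  0.000e+00  1.000e+00]]
world [[-0.1762  0.9779  0.1129  0.5848]
 [-0.833  -0.2092  0.5122 -0.2739]
 [ 0.5244 -0.0038  0.8514  0.0783]
 [ 0.      0.      0.      1.    ]]
yaw -101.94471979664397 rise 31.631084327090456
160 [  8   0 126 186 198 200 201 201 202 202 202 201 203 202] [ 60  59  57  58  59  57  57 123 242 249 247 246 246 246]
180 [ 10   8   0 141 194 202 201 202 200 199 199 199 199 199] [ 57  58  57  56  57  52 106 241 249 247 246 246 246 246]
200 [ 10  10   8   0 150 196 201 200 198 198 197 198 197 198] [ 56  56  58  56  49  89 229 249 247 246 246 246 246 246]
220 [ 10  10  10   7   0 151 195 201 200 200 200 200 198 197] [ 58  58  54  52  78 206 248 247 246 246 246 246 246 246]
287 [ 49  96  97  96  92  88  96  99 131 178 198 204 202 201] [111 111 112 111 112 112 113  98  63  29  23  24  25]
290 [ 55  95  95  94  88  84  96  98 123 165 181 184 185 185] [113 112 112 112 112 112 112  97  62  28  21  25  25]
352 [  9   7   2  81  98  96  98  99 131 177 198 203 202 201] [82 81 74 72 70 67 63 63 63 62 61 68 78]
```

PnP on the top-face corners (near 406/550,246; far 413/541,541) puts the riser centred in the jaws, +2 mm along tool y, 142 mm ahead. Descend and grip.

Call:
servo_tool --pt "0 0.01 0.35 0 0 0" --pt "0 0.01 0.35 0 0 0" --pt "0 0.01 0.35 0 0 0" --pt "0 0.01 0.3 0 0 0" --pt "0 0.01 0.2 0 0 0" --pt "0 0 0 0 0 0"

```text
t: 5.67
tcp_pos: [0.5925, -0.2344, 0.148]
tcp_rot: [[0.979, -0.177, -0.103], [-0.205, -0.847, -0.49], [-0.001, 0.501, -0.866]]
ft_force: [0.0, 0.3, 0.2]
opening: 0.996
```

Call:
servo_tool --pt "0 0 0 0 0 0" --pt "0 0 0 0 0 0" --pt "0 0 0 0 0 0" --pt "0 0 0 0 0 0" --pt "0 0 0 0 0 0" --pt "0 0 0 0 0 0" --pt "0 0 0 0 0 0" --pt "0 0 0 0 0 0" --jaw 1 --force 80

```text
t: 6.33
tcp_pos: [0.5939, -0.2337, 0.15]
tcp_rot: [[0.979, -0.178, -0.1], [-0.204, -0.847, -0.491], [0.003, 0.501, -0.866]]
ft_force: [-0.3, 3.9, 5.7]
opening: 0.526
```

Gripped (opening ≈45 mm). Lift and carry over the base.

```bash
python3 - <<'E'
from h import *
T=pose();z=T[:3,2];Q=down(np.radians(88.3))
T=plan([(T[:3,3]-.06*z,T[:3,:3].copy(),4),(np.array([.58,-.14,.25]),T[:3,:3].copy(),4)])
plan([([.5466,.0798,.25],Q,24)],T)
E
```

```text
[[0,0,-0.38,0,0,0],[0,0,-0.37,0,0,0],[0,0,-0.37,0,0,0],[0,0,-0.38,0,0,0],[-0.2,-0.17,-0.44,0,0,0],[-0.2,-0.17,-0.45,0,0,0],[-0.21,-0.16,-0.44,0,0,0],[-0.2,-0.17,-0.45,0,0,0]]
[[-0.08,-0.19,-0.11,0.18,0.22,-0.81],[-0.07,-0.19,-0.11,0.19,0.21,-0.82],[-0.04,-0.2,-0.1,0.18,0.22,-0.81],[-0.04,-0.21,-0.1,0.19,0.22,-0.81],[-0.01,-0.21,-0.1,0.18,0.22,-0.81],[0,-0.21,-0.1,0.18,0.21,-0.82],[0.01,-0.21,-0.09,0.19,0.22,-0.81],[0.04,-0.21,-0.09,0.18,0.22,-0.81],[0.05,-0.21,-0.09,0.18,0.21,-0.81],[0.07,-0.21,-0.08,0.19,0.22,-0.82],[0.08,-0.2,-0.07,0.18,0.22,-0.81],[0.1,-0.2,-0.07,0.19,0.22,-0.81]]
[[0.11,-0.19,-0.07,0.18,0.21,-0.82],[0.13,-0.18,-0.06,0.18,0.22,-0.81],[0.14,-0.18,-0.05,0.19,0.22,-0.81],[0.16,-0.16,-0.05,0.18,0.21,-0.81],[0.16,-0.15,-0.05,0.19,0.22,-0.82],[0.18,-0.15,-0.04,0.18,0.22,-0.81],[0.19,-0.13,-0.03,0.18,0.21,-0.81],[0.2,-0.11,-0.02,0.19,0.22,-0.82],[0.2,-0.11,-0.03,0.18,0.22,-0.81],[0.22,-0.09,-0.01,0.18,0.22,-0.81],[0.22,-0.07,-0.01,0.19,0.21,-0.81],[0.22,-0.06,-0.01,0.18,0.22,-0.82]]
```

Call:
servo_tool --pt "0 0 -0.38 0 0 0" --pt "0 0 -0.37 0 0 0" --pt "0 0 -0.37 0 0 0" --pt "0 0 -0.38 0 0 0" --pt "-0.2 -0.17 -0.44 0 0 0" --pt "-0.2 -0.17 -0.45 0 0 0" --pt "-0.21 -0.16 -0.44 0 0 0" --pt "-0.2 -0.17 -0.45 0 0 0"

```text
t: 7.0
tcp_pos: [0.5787, -0.1394, 0.2482]
tcp_rot: [[0.979, -0.176, -0.103], [-0.204, -0.848, -0.489], [-0.001, 0.499, -0.866]]
ft_force: [-0.7, 0.6, -4.8]
opening: 0.527
```

Call:
servo_tool --pt "-0.08 -0.19 -0.11 0.18 0.22 -0.81" --pt "-0.07 -0.19 -0.11 0.19 0.21 -0.82" --pt "-0.04 -0.2 -0.1 0.18 0.22 -0.81" --pt "-0.04 -0.21 -0.1 0.19 0.22 -0.81" --pt "-0.01 -0.21 -0.1 0.18 0.22 -0.81" --pt "0 -0.21 -0.1 0.18 0.21 -0.82" --pt "0.01 -0.21 -0.09 0.19 0.22 -0.81" --pt "0.04 -0.21 -0.09 0.18 0.22 -0.81" --pt "0.05 -0.21 -0.09 0.18 0.21 -0.81" --pt "0.07 -0.21 -0.08 0.19 0.22 -0.82" --pt "0.08 -0.2 -0.07 0.18 0.22 -0.81" --pt "0.1 -0.2 -0.07 0.19 0.22 -0.81"

```text
t: 8.0
tcp_pos: [0.5618, -0.0298, 0.2477]
tcp_rot: [[0.777, 0.626, 0.065], [0.617, -0.737, -0.274], [-0.124, 0.253, -0.959]]
ft_force: [-0.0, 0.5, -4.4]
opening: 0.525
```

Call:
servo_tool --pt "0.11 -0.19 -0.07 0.18 0.21 -0.82" --pt "0.13 -0.18 -0.06 0.18 0.22 -0.81" --pt "0.14 -0.18 -0.05 0.19 0.22 -0.81" --pt "0.16 -0.16 -0.05 0.18 0.21 -0.81" --pt "0.16 -0.15 -0.05 0.19 0.22 -0.82" --pt "0.18 -0.15 -0.04 0.18 0.22 -0.81" --pt "0.19 -0.13 -0.03 0.18 0.21 -0.81" --pt "0.2 -0.11 -0.02 0.19 0.22 -0.82" --pt "0.2 -0.11 -0.03 0.18 0.22 -0.81" --pt "0.22 -0.09 -0.01 0.18 0.22 -0.81" --pt "0.22 -0.07 -0.01 0.19 0.21 -0.81" --pt "0.22 -0.06 -0.01 0.18 0.22 -0.82"

```text
t: 9.0
tcp_pos: [0.5451, 0.0796, 0.2481]
tcp_rot: [[0.026, 1.0, -0.005], [1.0, -0.026, 0.001], [0.001, -0.005, -1.0]]
ft_force: [-0.4, 0.7, -3.8]
opening: 0.528
```

```bash
python3 - <<'E'
from h import *
T=pose();print(T.round(4),bot.observe()['ft_force'])
plan([([.5466,.0798,.18],down(np.radians(88.3)),6)])
E
```

```text
[[ 2.590e-02  9.997e-01 -4.600e-03  5.451e-01]
 [ 9.997e-01 -2.590e-02  7.000e-04  7.960e-02]
 [ 6.000e-04 -4.600e-03 -1.000e+00  2.481e-01]
 [ 0.000e+00  0.000e+00  0.000e+00  1.000e+00]] [-0.42683206  0.68471301 -3.75320912]
[[0,0.01,0.28,-0.01,0,0.01],[0,0,0.29,-0.01,0,0],[0,0.01,0.28,-0.01,0,0.01],[0,0.01,0.28,0,0,0.01],[0,0,0.29,-0.01,-0.01,0.01],[0,0.01,0.28,-0.01,0,0]]
```

Call:
servo_tool --pt "0 0 0.28 0 0 0" --pt "0 0 0.29 0 0 0" --pt "0 0 0.28 0 0 0" --pt "0 0 0.28 0 0 0" --pt "0 0 0.29 0 0 0" --pt "0 0 0.28 0 0 0" --pt "0 0 0 0 0 0" --pt "0 0 0 0 0 0"

```text
t: 9.67
tcp_pos: [0.545, 0.0792, 0.1799]
tcp_rot: [[0.029, 1.0, -0.005], [1.0, -0.029, -0.0], [-0.0, -0.005, -1.0]]
ft_force: [0.3, -0.1, -4.1]
opening: 0.531
```

```bash
python3 - <<'E'
from h import *
T=pose();im=bot.read_camera('wrist');np.save('wp.npy',im);np.save('wpT.npy',T)
print(T.round(4));save('wplace',im[100:350,180:460],2.4)
E
```

```text
[[ 2.950e-02  9.996e-01 -5.000e-03  5.450e-01]
 [ 9.996e-01 -2.950e-02 -2.000e-04  7.920e-02]
 [-4.000e-04 -5.000e-03 -1.000e+00  1.799e-01]
 [ 0.000e+00  0.000e+00  0.000e+00  1.000e+00]]
```

View pics/wplace.png

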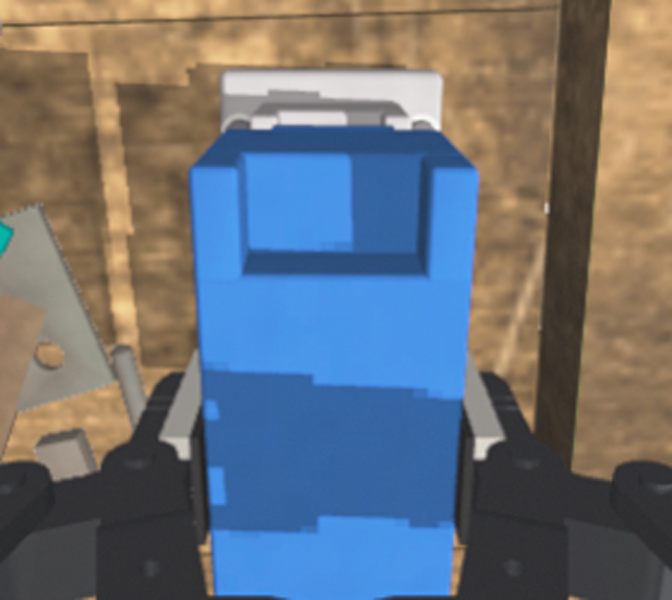

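Wrist view: the blue block is held square. Near top corners (190,167) and (478,167), notch inner corners (243,275) and (429,275), and the flange's near corners (221,72) and (441,70) are visible behind it.

```bash
python3 - <<'E'
from pnp import *
T=np.load('wpT.npy')
f=lambda p:np.array(p)/2.4+[180,100]-.25
# top-face points in tool frame for assumed depth
P=f([(190,167),(478,167),(243,275),(429,275)])
o,v=rays('wrist',P,np.eye(4))
for dz in(.036,.040,.044,.048):
    q=o+v*((dz-o[2])/v[:,2])[:,None];print('topz',dz,'nearW',(q[1,0]-q[0,0]).round(4),'notchW',(q[3,0]-q[2,0]).round(4),'near y+55',(q[:2,1].mean()+.055).round(4),'notch y+37',(q[2:,1].mean()+.037).round(4),'cx',q[:2,0].mean().round(4),q[2:,0].mean().round(4),'skew',((q[0,1]-q[1,1])/.046).round(3))
B=np.eye(4);F=onz('wrist',f([(221,72),(441,70)]),.014,T);print('flange near',F.round(4),F.mean(0))
c=np.array([.5466,.0798]);ex=np.array([np.cos(np.radians(-1.7)),np.sin(np.radians(-1.7))]);print('expected',c-.065*ex)
im=np.load('wp.npy').astype(int)
for x in(270,300,340,360):print(x,im[125:175,x].sum(1))
E
```

```text
topz 0.036 nearW 0.0433 notchW 0.0294 near y+55 -0.0013 notch y+37 -0.002 cx 0.0008 0.0011 skew 0.0
topz 0.04 nearW 0.045 notchW 0.0305 near y+55 -0.0004 notch y+37 -0.0005 cx 0.0008 0.0011 skew 0.0
topz 0.044 nearW 0.0466 notchW 0.0316 near y+55 0.0004 notch y+37 0.001 cx 0.0008 0.0011 skew 0.0
topz 0.048 nearW 0.0483 notchW 0.0327 near y+55 0.0012 notch y+37 0.0025 cx 0.0008 0.0012 skew 0.0
flange near [[0.4825 0.0455 0.014 ]
 [0.4839 0.1168 0.014 ]] [0.48319452 0.081174   0.014     ]
expected [0.48162861 0.08172831]
270 [567 493 398 383 379 383 385 380 365 347 338 329 316 314 328 347 358 346
 334 316 296 274 266 258 260 267 281 291 296 293 293 291 281 263 248 248
 246 247 248 248 247 248 251 260 321 401 430 449 452 451]
300 [434 432 387 334 427 548 614 648 666 671 670 663 587 459 448 453 447 411
 358 340 391 525 650 671 673 675 606 355 269 257 246 244 244 248 246 246
 246 249 301 389 431 448 457 457 459 456 456 459 456 456]
340 [325 287 228 279 400 522 603 640 661 666 665 664 663 663 666 659 585 426
 350 337 347 361 355 369 418 441 412 324 265 258 244 242 241 245 243 248
 245 245 259 287 303 307 312 312 313 314 313 312 315 315]
360 [426 446 450 439 434 506 588 633 654 661 660 661 663 663 663 665 667 670
 669 669 669 670 672 685 716 733 721 660 502 340 246 246 244 243 245 245
 244 249 249 258 249 249 245 246 253 288 320 333 338 339]
```

Block is centred in the jaws (camera bias about +0.9 mm in tool x). Target TCP (0.5464, 0.0789), levelled, then lower until contact.

```bash
python3 - <<'E'
from h import *
Q=down(np.radians(88.3))
T=plan([([.5464,.0789,.165],Q,3)]);plan([([.5464,.0789,.145],Q,4),([.5464,.0789,.133],Q,6)],T)
E
```

```text
[[0,0.01,0.13,-0.01,0,0],[-0.01,0,0.13,-0.01,0,0],[0,0.01,0.14,-0.01,0,0]]
[[0,0,0.12,0,0,0],[0,0,0.13,0,0,0],[0,0,0.12,0,0,0],[0,0,0.13,0,0,0],[0,0,0.05,0,0,0],[0,0,0.05,0,0,0],[0,0,0.05,0,0,0],[0,0,0.05,0,0,0],[0,0,0.05,0,0,0],[0,0,0.05,0,0,0]]
```

Call:
servo_tool --pt "0 0.01 0.13 -0.02 0 0" --pt "-0.01 0.01 0.13 -0.02 0 0" --pt "0 0.02 0.14 -0.02 0 0" --pt "0 0 0.12 0 0 0" --pt "0 0 0.13 0 0 0" --pt "0 0 0 0 0 0" --pt "0 0 0 0 0 0"

```text
t: 10.3
tcp_pos: [0.5474, 0.0789, 0.1548]
tcp_rot: [[0.03, 1.0, 0.003], [1.0, -0.03, 0.0], [0.0, 0.003, -1.0]]
ft_force: [0.3, 0.6, -5.4]
opening: 0.529
```

Call:
servo_tool --pt "0 0 0.12 0 0 0" --pt "0 0 0.13 0 0 0" --pt "0 0 0.05 0 0 0" --pt "0 0 0.05 0 0 0" --pt "0 0 0 0 0 0"

```text
t: 10.72
tcp_pos: [0.5475, 0.0789, 0.1407]
tcp_rot: [[0.03, 1.0, 0.003], [1.0, -0.03, 0.0], [0.0, 0.003, -1.0]]
ft_force: [-0.7, -0.4, -4.5]
opening: 0.529
```

Call:
servo_tool --pt "0 0 0.05 0 0 0" --pt "0 0 0.05 0 0 0" --pt "0 0 0.05 0 0 0" --pt "0 0 0.05 0 0 0" --pt "0 0 0 0 0 0"

```text
t: 11.13
tcp_pos: [0.5476, 0.0789, 0.1329]
tcp_rot: [[0.03, 1.0, 0.003], [1.0, -0.03, 0.0], [0.0, 0.003, -1.0]]
ft_force: [-0.3, -0.4, -4.1]
opening: 0.522
```

Call:
servo_tool --pt "0 0 0.05 0 0 0" --pt "0 0 0.05 0 0 0" --pt "0 0 0 0 0 0"

```text
t: 11.38
tcp_pos: [0.5477, 0.0789, 0.1289]
tcp_rot: [[0.03, 1.0, 0.003], [1.0, -0.03, 0.0], [0.0, 0.003, -1.0]]
ft_force: [-0.2, -0.5, -5.0]
opening: 0.525
```

Call:
servo_tool --pt "0 0 0.05 0 0 0" --pt "0 0 0.05 0 0 0" --pt "0 0 0 0 0 0"

```text
t: 11.63
tcp_pos: [0.5478, 0.0789, 0.1285]
tcp_rot: [[0.03, 1.0, 0.005], [1.0, -0.03, 0.0], [0.0, 0.005, -1.0]]
ft_force: [-7.2, -1.1, 19.8]
opening: 0.527
```

```bash
python3 - <<'E'
from h import *
T=pose();im=bot.read_camera('wrist');np.save('wq.npy',im);np.save('wqT.npy',T)
a=im[100:220,220:420];b=bot.read_camera('scene')[180:240,240:330]
a=cv2.resize(a,None,fx=4,fy=4,interpolation=2)[:300];b=cv2.resize(b,(800,300)[:1]+(300,)) if 0 else cv2.resize(b,(450,300),interpolation=2)
c=np.zeros((600,800,3),np.uint8);c[:300]=a;c[300:,:450]=b;save('seat1',c)
E
```

```text
(no output)
```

View pics/seat1.png

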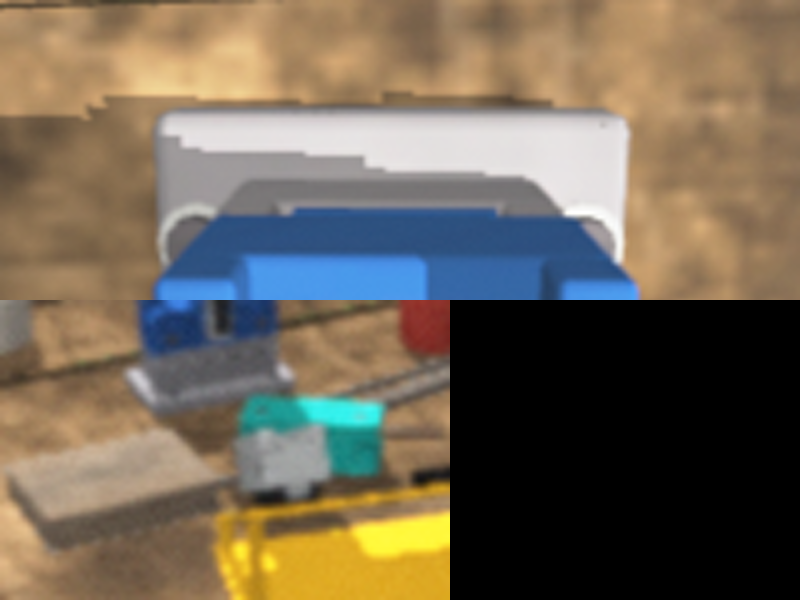

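```bash
python3 - <<'E'
from h import *
T=np.load('wqT.npy');f=lambda p:np.array(p)/4+[220,100]-.4
for z in(.05,.06):
    q=onz('wrist',f([(221,217),(563,217)]),z,T);print('underside',z,np.linalg.norm(q[1]-q[0]).round(4),q.mean(0).round(4))
for z in(.04,.05):
    q=onz('wrist',f([(295,209),(500,207)]),z,T);print('lugtip',z,np.linalg.norm(q[1]-q[0]).round(4),q.mean(0).round(4))
q=onz('wrist',f([(277,205),(517,205)]),.05,T);print('notch',q.round(4))
E
```

```text
underside 0.05 0.0426 [0.4929 0.0808 0.05  ]
underside 0.06 0.0397 [0.4913 0.0809 0.06  ]
lugtip 0.04 0.0272 [0.4933 0.0815 0.04  ]
lugtip 0.05 0.0255 [0.4918 0.0815 0.05  ]
notch [[0.491  0.0666 0.05  ]
 [0.4918 0.0964 0.05  ]]
```

Call:
servo_tool --pt "0 0 -0.05 0 0 0" --pt "0 0 0 0 0 0" --pt "0 0 0 0 0 0" --pt "0 0 0 0 0 0" --pt "0 0 0 0 0 0" --pt "0 0 0 0 0 0" --jaw -1

```text
t: 12.23
tcp_pos: [0.5479, 0.0789, 0.127]
tcp_rot: [[0.03, 1.0, 0.004], [1.0, -0.03, 0.0], [0.0, 0.004, -1.0]]
ft_force: [-0.3, -0.5, 0.0]
opening: 1.0
```

Retreat straight up and check the riser.

Call:
servo_tool --pt "0 0 -0.3 0 0 0" --pt "0 0 -0.6 0 0 0" --pt "0 0 -0.8 0 0 0" --pt "0 0 -0.8 0 0 0" --pt "0 0 -0.6 0 0 0" --pt "0 0 0 0 0 0" --pt "0 0 0 0 0 0"

```text
t: 12.82
tcp_pos: [0.5484, 0.079, 0.2529]
tcp_rot: [[0.03, 1.0, 0.008], [1.0, -0.03, 0.0], [0.001, 0.008, -1.0]]
ft_force: [0.5, -0.7, -0.2]
opening: 0.997
```

```bash
python3 - <<'E'
from h import *
T=pose();im=bot.read_camera('wrist');np.save('wr.npy',im);np.save('wrT.npy',T);print(T[:3,3])
save('riser',im[80:340,190:460],2.2)
by=np.array([.979,-.2045,0]);u=np.array([-.2045*.866,-.979*.866,.5]);u/=np.linalg.norm(u);bz=np.cross(u,by)
G=np.array([.5925,-.2344,.148])-.116*by;print('vgrasp',G,bz)
plan([(G+.065*bz+[0,.03,.05],frame(by,-bz),24)])
E
```

```text
[0.54835661 0.07902028 0.25285879]
vgrasp [ 0.478936 -0.210678  0.148   ] [0.10224223 0.48946282 0.86616045]
[[-0.24,-0.06,0,-0.18,-0.22,0.81],[-0.24,-0.04,0,-0.18,-0.22,0.81],[-0.25,-0.02,0,-0.18,-0.22,0.82],[-0.24,-0.01,0.01,-0.18,-0.22,0.81],[-0.25,0.02,0.01,-0.18,-0.22,0.81],[-0.24,0.02,0.02,-0.19,-0.22,0.81],[-0.24,0.05,0.03,-0.18,-0.22,0.82],[-0.24,0.06,0.03,-0.18,-0.22,0.81],[-0.23,0.08,0.03,-0.18,-0.22,0.81],[-0.22,0.09,0.04,-0.18,-0.22,0.81],[-0.22,0.11,0.05,-0.18,-0.22,0.82],[-0.2,0.12,0.05,-0.18,-0.22,0.81]]
[[-0.2,0.14,0.06,-0.18,-0.22,0.81],[-0.18,0.15,0.06,-0.18,-0.22,0.81],[-0.18,0.16,0.08,-0.18,-0.22,0.81],[-0.16,0.17,0.07,-0.18,-0.21,0.82],[-0.14,0.18,0.08,-0.18,-0.22,0.81],[-0.13,0.19,0.09,-0.19,-0.22,0.81],[-0.12,0.19,0.09,-0.18,-0.22,0.81],[-0.1,0.21,0.1,-0.18,-0.22,0.82],[-0.08,0.2,0.1,-0.18,-0.22,0.81],[-0.07,0.21,0.11,-0.18,-0.22,0.81],[-0.05,0.22,0.11,-0.18,-0.22,0.81],[-0.03,0.21,0.12,-0.18,-0.22,0.81]]
```

View pics/riser.png

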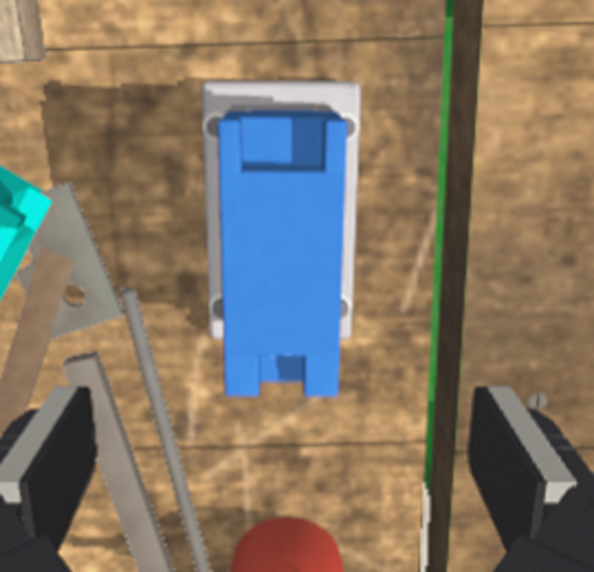

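```bash
python3 - <<'E'
from pnp import *
T=np.load('wrT.npy');f=lambda p:np.array(p)/2.2+[190,80]-.27
px=f([(219,118),(348,118),(227,397),(339,396),(241,170),(325,171),(260,355),(304,355)])
ob=np.array([(-55,-23),(-55,23),(55,-23),(55,23),(-37,-15),(-37,15),(37,-9),(37,9)])/1000
W=T@pnp(px,np.c_[ob,np.full(8,.04)]);print(W.round(4))
for z in(.09,.10):
    q=onz('wrist',px,z,T);print(z,q.mean(0).round(4),np.linalg.norm(q[2:4].mean(0)-q[:2].mean(0)).round(4),np.linalg.norm(q[6:].mean(0)-q[4:6].mean(0)).round(4),'w',np.linalg.norm(q[1]-q[0]).round(4),np.linalg.norm(q[3]-q[2]).round(4))
    d=q[2:4].mean(0)-q[:2].mean(0);print(np.degrees(np.arctan2(d[1],d[0])))
E
```

```text
res px [[-0.3, 0.3], [0.1, 0.4], [-0.6, -0.3], [0.0, -0.1], [0.4, -0.2], [-0.2, -0.7], [-0.0, 0.3], [0.6, 0.2]]
[[ 0.9994  0.0319 -0.0099  0.5475]
 [-0.0318  0.9994  0.0144  0.0794]
 [ 0.0104 -0.0141  0.9998  0.0473]
 [ 0.      0.      0.      1.    ]]
0.09 [0.5463 0.0799 0.09  ] 0.1096 0.0728 w 0.045 0.045
-1.740240812648983
0.1 [0.543 0.08  0.1  ] 0.1049 0.0696 w 0.0431 0.0431
-1.740240812648982
```

Call:
servo_tool --pt "-0.24 -0.06 0 -0.18 -0.22 0.81" --pt "-0.24 -0.04 0 -0.18 -0.22 0.81" --pt "-0.25 -0.02 0 -0.18 -0.22 0.82" --pt "-0.24 -0.01 0.01 -0.18 -0.22 0.81" --pt "-0.25 0.02 0.01 -0.18 -0.22 0.81" --pt "-0.24 0.02 0.02 -0.19 -0.22 0.81" --pt "-0.24 0.05 0.03 -0.18 -0.22 0.82" --pt "-0.24 0.06 0.03 -0.18 -0.22 0.81" --pt "-0.23 0.08 0.03 -0.18 -0.22 0.81" --pt "-0.22 0.09 0.04 -0.18 -0.22 0.81" --pt "-0.22 0.11 0.05 -0.18 -0.22 0.82" --pt "-0.2 0.12 0.05 -0.18 -0.22 0.81"

```text
t: 13.87
tcp_pos: [0.515, -0.0352, 0.2507]
tcp_rot: [[0.781, 0.621, 0.064], [0.612, -0.741, -0.279], [-0.125, 0.257, -0.958]]
ft_force: [0.4, 0.1, -0.5]
opening: 0.998
```

Call:
servo_tool --pt "-0.2 0.14 0.06 -0.18 -0.22 0.81" --pt "-0.18 0.15 0.06 -0.18 -0.22 0.81" --pt "-0.18 0.16 0.08 -0.18 -0.22 0.81" --pt "-0.16 0.17 0.07 -0.18 -0.21 0.82" --pt "-0.14 0.18 0.08 -0.18 -0.22 0.81" --pt "-0.13 0.19 0.09 -0.19 -0.22 0.81" --pt "-0.12 0.19 0.09 -0.18 -0.22 0.81" --pt "-0.1 0.21 0.1 -0.18 -0.22 0.82" --pt "-0.08 0.2 0.1 -0.18 -0.22 0.81" --pt "-0.07 0.21 0.11 -0.18 -0.22 0.81" --pt "-0.05 0.22 0.11 -0.18 -0.22 0.81" --pt "-0.03 0.21 0.12 -0.18 -0.22 0.81"

```text
t: 14.87
tcp_pos: [0.4843, -0.149, 0.2522]
tcp_rot: [[0.978, -0.177, -0.107], [-0.207, -0.847, -0.489], [-0.004, 0.501, -0.866]]
ft_force: [1.3, 0.3, 0.2]
opening: 0.998
```

Riser is seated: z ≈ 50 mm (scale fits), level, yaw −1.74°. On to the V-block pre-grasp.

```bash
python3 - <<'E'
from h import *
by=np.array([.979,-.2045,0]);u=np.array([-.2045*.866,-.979*.866,.5]);u/=np.linalg.norm(u);bz=np.cross(u,by)
plan([(np.array([.5996,-.2023,.2005])-.116*by,frame(by,-bz),6)])
E
```

```text
[[0.03,0,0.25,0,0.01,0],[0.04,-0.01,0.24,0,0.01,0],[0.03,0,0.25,0,0.01,0],[0.03,-0.01,0.24,0.01,0.01,0],[0.03,0,0.25,0,0.01,0],[0.04,-0.01,0.25,0,0,0]]
```

Call:
servo_tool --pt "0.03 0 0.25 0 0.01 0" --pt "0.04 -0.01 0.24 0 0.01 0" --pt "0.03 0 0.25 0 0.01 0" --pt "0.03 -0.01 0.24 0.01 0.01 0" --pt "0.03 0 0.25 0 0.01 0" --pt "0.04 -0.01 0.25 0 0 0" --pt "0 0 0 0 0 0" --pt "0 0 0 0 0 0"

```text
t: 15.53
tcp_pos: [0.4874, -0.1786, 0.2016]
tcp_rot: [[0.979, -0.176, -0.1], [-0.202, -0.848, -0.489], [0.002, 0.499, -0.867]]
ft_force: [0.4, 1.4, 0.3]
opening: 0.998
```

```bash
python3 - <<'E'
from h import *
T=pose();im=bot.read_camera('wrist');np.save('wv.npy',im);np.save('wvT.npy',T)
print(T.round(4));save('wv',im[100:350,200:440],2.4)
E
```

```text
[[ 0.9793 -0.1761 -0.0996  0.4874]
 [-0.2023 -0.8485 -0.4891 -0.1786]
 [ 0.0017  0.4991 -0.8665  0.2016]
 [ 0.      0.      0.      1.    ]]
```

View pics/wv.png

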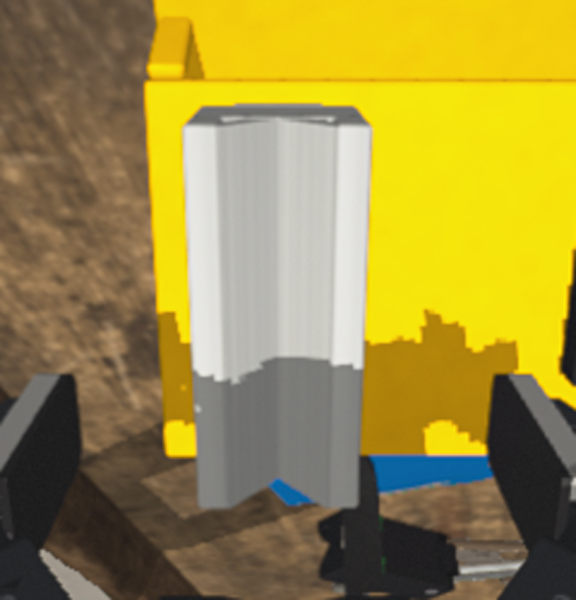

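```bash
python3 - <<'E'
from pnp import *
f=lambda p:np.array(p)/2.4+[200,100]-.29
ob=np.array([(-55,-23),(-55,23),(55,-23),(55,23)])/1000
B=pnp(f([(185,125),(371,125),(198,507),(358,507)]),np.c_[ob,np.full(4,.04)]);print(B.round(4))
T=pose();by=np.array([.979,-.2045,0]);u=np.array([-.2045*.866,-.979*.866,.5]);u/=np.linalg.norm(u);print(R.from_matrix(T[:3,:3].T@frame(by,-np.cross(u,by))).as_rotvec()/np.radians(5))
E
```

```text
res px [[-0.0, -0.1], [0.0, 0.0], [0.3, 0.1], [-0.3, 0.0]]
[[-0.002   1.      0.0031 -0.0012]
 [ 0.9995  0.0021 -0.0328  0.0024]
 [-0.0328  0.003  -0.9995  0.1443]
 [ 0.      0.      0.      1.    ]]
[-0.01124149 -0.0418743   0.00920104]
```

Same relation as the riser within 2 mm. Descend with corrections (−1.5 mm x, +2.2 mm y) and grip.

Call:
servo_tool --pt "-0.01 0.01 0.35 0 -0.02 0" --pt "-0.01 0.01 0.35 0 -0.02 0" --pt "-0.01 0.01 0.35 0 0 0" --pt "-0.01 0.01 0.33 0 0 0" --pt "0 0.02 0.21 0 0 0" --pt "0 0 0 0 0 0"

```text
t: 16.08
tcp_pos: [0.4788, -0.2116, 0.1477]
tcp_rot: [[0.979, -0.176, -0.103], [-0.204, -0.848, -0.488], [-0.001, 0.499, -0.867]]
ft_force: [-0.8, -0.5, -0.5]
opening: 0.996
```

Call:
servo_tool --pt "0 0 0 0 0 0" --pt "0 0 0 0 0 0" --pt "0 0 0 0 0 0" --pt "0 0 0 0 0 0" --pt "0 0 0 0 0 0" --pt "0 0 0 0 0 0" --pt "0 0 0 0 0 0" --pt "0 0 0 0 0 0" --jaw 1 --force 80

```text
t: 16.75
tcp_pos: [0.48, -0.2109, 0.1494]
tcp_rot: [[0.979, -0.177, -0.1], [-0.203, -0.848, -0.489], [0.002, 0.499, -0.867]]
ft_force: [-0.1, 4.1, 6.1]
opening: 0.525
```

```bash
python3 - <<'E'
from h import *
T=pose();z=T[:3,2];Q=down(np.radians(88.28))
T=plan([(T[:3,3]-.06*z,T[:3,:3].copy(),4),(np.array([.50,-.12,.27]),T[:3,:3].copy(),4)])
plan([([.5478,.0789,.27],Q,24)],T)
E
```

```text
[[0,0,-0.38,0,0,0],[0,0,-0.37,0,0,0],[0,0,-0.38,0,0,0],[0,0,-0.37,0,0,0],[0.01,-0.13,-0.57,0,0,0],[0.01,-0.13,-0.57,0,0,0],[0.01,-0.12,-0.57,0,0,0],[0,-0.13,-0.56,0,0,0]]
[[0.01,-0.18,-0.11,0.18,0.22,-0.81],[0.02,-0.19,-0.1,0.19,0.21,-0.81],[0.04,-0.18,-0.1,0.18,0.22,-0.82],[0.05,-0.19,-0.1,0.18,0.22,-0.81],[0.06,-0.18,-0.09,0.19,0.21,-0.81],[0.09,-0.18,-0.08,0.18,0.22,-0.81],[0.09,-0.17,-0.09,0.18,0.22,-0.82],[0.11,-0.16,-0.08,0.19,0.21,-0.81],[0.12,-0.16,-0.07,0.18,0.22,-0.81],[0.13,-0.15,-0.07,0.18,0.21,-0.81],[0.15,-0.15,-0.06,0.19,0.22,-0.82],[0.16,-0.13,-0.06,0.18,0.22,-0.81]]
[[0.16,-0.12,-0.06,0.18,0.21,-0.81],[0.18,-0.11,-0.05,0.18,0.22,-0.81],[0.18,-0.1,-0.04,0.19,0.22,-0.82],[0.19,-0.09,-0.04,0.18,0.21,-0.81],[0.2,-0.07,-0.03,0.18,0.22,-0.81],[0.2,-0.06,-0.03,0.19,0.22,-0.81],[0.21,-0.04,-0.02,0.18,0.21,-0.82],[0.21,-0.03,-0.02,0.18,0.22,-0.81],[0.21,-0.02,-0.02,0.19,0.22,-0.81],[0.21,0,-0.01,0.18,0.21,-0.81],[0.22,0.01,-0.01,0.18,0.22,-0.82],[0.21,0.03,0,0.19,0.22,-0.81]]
```

Call:
servo_tool --pt "0 0 -0.38 0 0 0" --pt "0 0 -0.37 0 0 0" --pt "0 0 -0.38 0 0 0" --pt "0 0 -0.37 0 0 0" --pt "0.01 -0.13 -0.57 0 0 0" --pt "0.01 -0.13 -0.57 0 0 0" --pt "0.01 -0.12 -0.57 0 0 0" --pt "0 -0.13 -0.56 0 0 0"

```text
t: 17.42
tcp_pos: [0.499, -0.1194, 0.2692]
tcp_rot: [[0.979, -0.176, -0.102], [-0.204, -0.849, -0.488], [-0.001, 0.498, -0.867]]
ft_force: [0.2, -1.1, -3.7]
opening: 0.529
```

Call:
servo_tool --pt "0.01 -0.18 -0.11 0.18 0.22 -0.81" --pt "0.02 -0.19 -0.1 0.19 0.21 -0.81" --pt "0.04 -0.18 -0.1 0.18 0.22 -0.82" --pt "0.05 -0.19 -0.1 0.18 0.22 -0.81" --pt "0.06 -0.18 -0.09 0.19 0.21 -0.81" --pt "0.09 -0.18 -0.08 0.18 0.22 -0.81" --pt "0.09 -0.17 -0.09 0.18 0.22 -0.82" --pt "0.11 -0.16 -0.08 0.19 0.21 -0.81" --pt "0.12 -0.16 -0.07 0.18 0.22 -0.81" --pt "0.13 -0.15 -0.07 0.18 0.21 -0.81" --pt "0.15 -0.15 -0.06 0.19 0.22 -0.82" --pt "0.16 -0.13 -0.06 0.18 0.22 -0.81"

```text
t: 18.42
tcp_pos: [0.5227, -0.0201, 0.2681]
tcp_rot: [[0.777, 0.626, 0.065], [0.618, -0.737, -0.273], [-0.123, 0.252, -0.96]]
ft_force: [0.1, -0.4, -4.3]
opening: 0.53
```

Call:
servo_tool --pt "0.16 -0.12 -0.06 0.18 0.21 -0.81" --pt "0.18 -0.11 -0.05 0.18 0.22 -0.81" --pt "0.18 -0.1 -0.04 0.19 0.22 -0.82" --pt "0.19 -0.09 -0.04 0.18 0.21 -0.81" --pt "0.2 -0.07 -0.03 0.18 0.22 -0.81" --pt "0.2 -0.06 -0.03 0.19 0.22 -0.81" --pt "0.21 -0.04 -0.02 0.18 0.21 -0.82" --pt "0.21 -0.03 -0.02 0.18 0.22 -0.81" --pt "0.21 -0.02 -0.02 0.19 0.22 -0.81" --pt "0.21 0 -0.01 0.18 0.21 -0.81" --pt "0.22 0.01 -0.01 0.18 0.22 -0.82" --pt "0.21 0.03 0 0.19 0.22 -0.81"

```text
t: 19.42
tcp_pos: [0.5466, 0.079, 0.2683]
tcp_rot: [[0.026, 1.0, -0.005], [1.0, -0.026, 0.002], [0.001, -0.005, -1.0]]
ft_force: [-0.7, 0.3, -3.5]
opening: 0.527
```

Call:
servo_tool --pt "0 0 0 0 0 0" --pt "0 0 0 0 0 0"

```text
t: 19.58
tcp_pos: [0.547, 0.0784, 0.2683]
tcp_rot: [[0.032, 0.999, -0.003], [0.999, -0.032, -0.0], [-0.0, -0.003, -1.0]]
ft_force: [-0.4, -0.6, -3.4]
opening: 0.532
```

```bash
python3 - <<'E'
from h import *
print(pose().round(4),bot.observe()['ft_force'])
plan([([.5478,.0789,.21],down(np.radians(88.28)),6)])
E
```

```text
[[ 3.170e-02  9.995e-01 -3.500e-03  5.470e-01]
 [ 9.995e-01 -3.170e-02 -2.000e-04  7.840e-02]
 [-3.000e-04 -3.500e-03 -1.000e+00  2.683e-01]
 [ 0.000e+00  0.000e+00  0.000e+00  1.000e+00]] [-0.4213658  -0.6295097  -3.43619002]
[[0,0,0.24,-0.01,0,0],[0,0.01,0.25,0,0,-0.01],[0.01,0,0.24,-0.01,0,0],[0,0.01,0.24,-0.01,0,0],[0,0,0.24,0,0,-0.01],[0,0,0.25,-0.01,0,0]]
```

Call:
servo_tool --pt "0 0 0.24 -0.01 0 0" --pt "0 0.01 0.25 -0.01 0 -0.01" --pt "0.01 0 0.24 -0.01 0 0" --pt "0 0.01 0.24 -0.01 0 0" --pt "0 0 0.24 0 0 -0.01" --pt "0 0 0.25 0 0 0" --pt "0 0 0 0 0 0" --pt "0 0 0 0 0 0"

```text
t: 20.25
tcp_pos: [0.5477, 0.079, 0.2095]
tcp_rot: [[0.029, 1.0, -0.001], [1.0, -0.029, 0.001], [0.001, -0.001, -1.0]]
ft_force: [0.3, 0.6, -2.7]
opening: 0.529
```

```bash
python3 - <<'E'
from h import *
T=pose();im=bot.read_camera('wrist');np.save('wx.npy',im);np.save('wxT.npy',T)
print(T.round(4));save('wx',im[100:350,180:460],2.4)
E
```

```text
[[ 2.870e-02  9.996e-01 -9.000e-04  5.477e-01]
 [ 9.996e-01 -2.870e-02  6.000e-04  7.900e-02]
 [ 6.000e-04 -1.000e-03 -1.000e+00  2.095e-01]
 [ 0.000e+00  0.000e+00  0.000e+00  1.000e+00]]
```

View pics/wx.png

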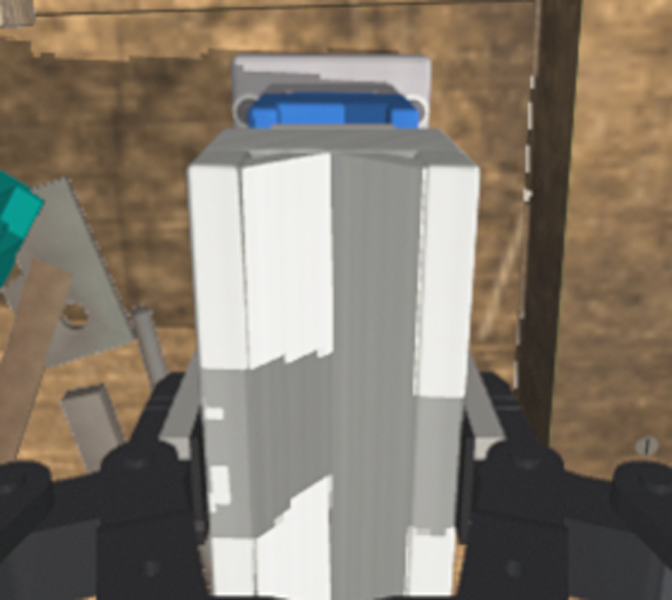

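The V-block is held exactly as the riser was (near corners 189/479,166 vs 190/478,167). The TCP is already over the release point, so I lower straight down.

Call:
servo_tool --pt "0 0 0.2 0 0 0" --pt "0 0 0.2 0 0 0" --pt "0 0 0.2 0 0 0" --pt "0 0 0.1 0 0 0" --pt "0 0 0 0 0 0"

```text
t: 20.72
tcp_pos: [0.5473, 0.079, 0.1811]
tcp_rot: [[0.029, 1.0, -0.002], [1.0, -0.029, 0.001], [0.001, -0.002, -1.0]]
ft_force: [0.2, -0.6, -2.9]
opening: 0.526
```

Call:
servo_tool --pt "0 0 0.05 0 0 0" --pt "0 0 0.05 0 0 0" --pt "0 0 0.05 0 0 0" --pt "0 0 0.05 0 0 0" --pt "0 0 0 0 0 0"

```text
t: 21.13
tcp_pos: [0.5481, 0.079, 0.1744]
tcp_rot: [[0.029, 1.0, 0.001], [1.0, -0.029, 0.001], [0.001, 0.001, -1.0]]
ft_force: [-0.0, 0.3, -3.0]
opening: 0.527
```

Call:
servo_tool --pt "0 0 0.05 0 0 0" --pt "0 0 0.05 0 0 0" --pt "0 0 0 0 0 0"

```text
t: 21.38
tcp_pos: [0.5481, 0.0791, 0.1703]
tcp_rot: [[0.029, 1.0, 0.001], [1.0, -0.029, 0.001], [0.001, 0.001, -1.0]]
ft_force: [-0.1, -0.4, -3.6]
opening: 0.525
```

Call:
servo_tool --pt "0 0 0.05 0 0 0" --pt "0 0 0 0 0 0"

```text
t: 21.55
tcp_pos: [0.5481, 0.0791, 0.1684]
tcp_rot: [[0.029, 1.0, 0.001], [1.0, -0.029, 0.001], [0.001, 0.001, -1.0]]
ft_force: [0.9, -0.3, -3.2]
opening: 0.524
```

Call:
servo_tool --pt "0 0 0.04 0 0 0" --pt "0 0 0 0 0 0"

```text
t: 21.72
tcp_pos: [0.5484, 0.0791, 0.1676]
tcp_rot: [[0.029, 1.0, 0.002], [1.0, -0.029, 0.001], [0.001, 0.002, -1.0]]
ft_force: [-0.8, -0.8, 1.4]
opening: 0.528
```

Contact at TCP z 0.1676 against an expected seated height of 0.168–0.169. Release, back off and check.

Call:
servo_tool --pt "0 0 0 0 0 0" --pt "0 0 0 0 0 0" --pt "0 0 0 0 0 0" --pt "0 0 0 0 0 0" --pt "0 0 0 0 0 0" --pt "0 0 0 0 0 0" --jaw -1

```text
t: 22.22
tcp_pos: [0.5484, 0.0791, 0.1671]
tcp_rot: [[0.029, 1.0, 0.002], [1.0, -0.029, 0.001], [0.001, 0.002, -1.0]]
ft_force: [-0.4, -0.3, 0.9]
opening: 1.0
```

Call:
servo_tool --pt "0 0 -0.2 0 0 0" --pt "0 0 -0.5 0 0 0" --pt "0 0 -0.8 0 0 0" --pt "0 0 -0.8 0 0 0" --pt "0 0 -0.7 0 0 0" --pt "0 0 0 0 0 0" --pt "0 0 0 0 0 0" --pt "0 0 0 0 0 0"

```text
t: 22.88
tcp_pos: [0.5477, 0.079, 0.2872]
tcp_rot: [[0.029, 1.0, 0.001], [1.0, -0.029, 0.001], [0.001, 0.001, -1.0]]
ft_force: [0.5, 0.6, -0.6]
opening: 0.997
```

```bash
python3 - <<'E'
from h import *
T=pose();im=bot.read_camera('wrist');s=bot.read_camera('scene');np.save('wf.npy',im);np.save('wfT.npy',T);print(T[:3,3])
c=np.zeros((572,800,3),np.uint8);c[:,:528]=cv2.resize(im[80:340,200:440],(528,572),interpolation=2)
c[:300,530:]=cv2.resize(s[165:215,258:303],(270,300),interpolation=2);save('final',c)
E
```

```text
[0.5476621  0.07895396 0.28715019]
```

View pics/final.png

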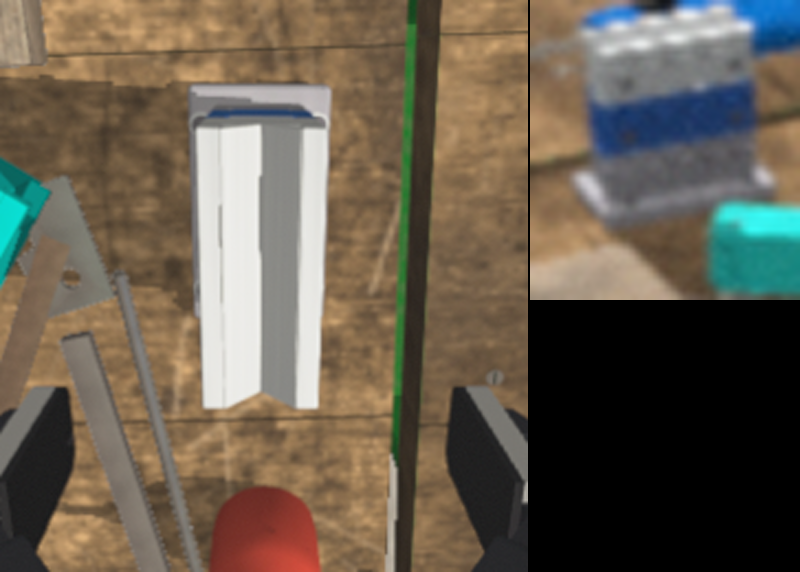

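```bash
python3 - <<'E'
from pnp import *
T=np.load('wfT.npy');f=lambda p:np.array(p)/2.2+[200,80]-.27
px=f([(195,121),(327,121),(203,408),(319,408)])
for z in(.13,.14):
    q=onz('wrist',px,z,T);d=q[2:].mean(0)-q[:2].mean(0);print(z,q.mean(0).round(4),'len',np.linalg.norm(d).round(4),'w',np.linalg.norm(q[1]-q[0]).round(4),np.linalg.norm(q[3]-q[2]).round(4),'yaw',np.degrees(np.arctan2(d[1],d[0])).round(2))
ob=np.array([(-55,-23),(-55,23),(55,-23),(55,23)])/1000
print((T@pnp(px,np.c_[ob,np.full(4,.04)])).round(4))
print(bot.observe()['ft_force']);bot.job_done()
E
```

```text
0.13 [0.5456 0.0799 0.13  ] len 0.1108 w 0.0451 0.0457 yaw -1.59
0.14 [0.5423 0.08   0.14  ] len 0.1059 w 0.0431 0.0437 yaw -1.59
res px [[0.0, 0.1], [-0.0, 0.0], [-0.3, -0.0], [0.2, -0.0]]
[[ 9.984e-01  2.780e-02 -4.960e-02  5.476e-01]
 [-2.780e-02  9.996e-01 -4.000e-04  8.000e-02]
 [ 4.950e-02  1.800e-03  9.988e-01  8.800e-02]
 [ 0.000e+00  0.000e+00  0.000e+00  1.000e+00]]
[ 0.53540786  0.16904474 -0.5990339 ]
the job is handed in; nothing more can be done
```

The blue riser is on the base and the steel V-block is on the riser. Both are released, and the gripper is backed off about 12 cm above with near-zero wrist force. I handed the job in at about 23 s; it gives no verdict.

**Last checks:**
- **Riser:** touched down at TCP z 0.1285. The picture after release puts its top at about 90 mm, level within 0.02 rad, at (0.5463, 0.0799). The base was measured at (0.5466, 0.0798). Yaw is −1.74° against −1.7° for the base.
- **V-block:** touched down at 0.1676, where 0.168–0.169 was expected. Its apparent size (110.8 × 45.4 mm) fits a top at 130 mm rather than 140 mm. It lies within about 1 mm of the riser in x and y, with yaw −1.59°.
- **Scene view:** shows the steel, blue and grey layers stacked with no visible gap.

**What disagreed:**
- The four-corner pose fit of the V-block gave a pitch of about 0.05 rad, right at the limit. I put this down to corner-picking noise, because the contact height and scale fit a level block and similar fits on the stand also ran 0.03 rad off. I did not confirm it separately.
- The wrist camera read about 3% small on the slope, so I set the grasp depth from the close-up view.

The oil can was seen standing at the end. I did not take separate end pictures of the ink bottle or screw tin, but no path went near them.

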